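# Book repair parts in with the hand reader

## Task

Book the parts in: slide the reader's lamp dimmer to its middle mark, take the hand reader from its dock (do not lay it down or press it on anything), and point it squarely at the bar label on the tray's sloped front plate, then at the label on each part that is there, in the order carton, flat tin, tall jar, small jar; each time hold the reader's nose about 6 cm off the label and centred on it, the nose's long side parallel to the label's long side, still for two seconds. Then stand the reader back in its dock and afterwards slide the dimmer fully home to its right-hand end. All the parts there must finish standing upright on the floor of the tray (load them whenever you like); leave the other things on the desk where they are.

Things in the scene. Friction and masses are not known exactly. Their poses are not given: they have to be found in the camera images.
- dimmer (a joint): Lamp dimmer slider: m the grip stands from its right-hand end (-y end of the track at yaw 0). 0 = fully home at the right-hand end (off), 0.025 = the middle mark (the thick long white tick of the scale), 0.050 = left-hand end. Stays where it is left; needs about 1.5 N to move.
- dimmer_top (a point): Centre of the top of the dimmer's grip, a black block 28 mm (its x) by 20 mm (its y, the direction of travel) and 40 mm tall, its top 54 mm above the desk; it runs on an aluminium track 40 x 100 x 14 mm with a black scale strip 20 mm wide on the far side (+x). Its +y points toward growing joint values.
- dock: Reader dock, fixed: black shallow cradle 82 x 66 mm, its rim 10 mm high; the pocket measures 66 (x) x 50 (y) mm, its floor is 4 mm above the desk. Origin at the centre of the underside.
- reader: Hand reader, 135 mm tall, 150 g, stands on its nose in the dock at the start, its axes parallel to the dock's. Origin at the centre of the nose's face (its underside), z up along the handle; it looks along its own -z. Nose 58 mm (x) by 42 mm (y), flaring away to 38 mm up; above it a straight grey handle 34 mm (x) by 26 mm (y) from z = 38 to 135 mm, to be gripped across its 26 mm.
- tray: Intake tray, fixed: shallow grey open tray, inside 140 (x) x 210 (y) mm, walls 4 mm thick and 18 mm high, floor 4 mm above the desk. Origin at the centre of the underside. A sloped plate 70 mm wide stands over the middle of its front (-x) wall, from 24 mm ahead of that wall to just over it, its top 38 mm above the desk.
- tray_label (a point): Centre of the bar label, 46 x 18 mm, on the tray's sloped front plate, 32 mm above the desk; the plate leans 0.38 rad from level toward the robot's side (-x of the tray) (z out of the label's face, x along its long side; the label has no right way up), the long side along the tray's y.
- carton: White carton 44 (x) x 64 (y) x 29 mm. Origin at the centre of its underside. May be absent.
- carton_label (a point): Centre of the white bar label glued on top of the carton, 40 x 18 mm, 29 mm above the carton's underside (z out of the label's face, x along its long side; the label has no right way up), the long side along the carton's y.
- tin: Flat round tin, 60 mm across, 17 mm high. Origin at the centre of its underside. May be absent.
- tin_label (a point): Centre of the white bar label glued on top of the flat tin, 38 x 18 mm, 17 mm above the tin's underside (z out of the label's face, x along its long side; the label has no right way up).
- tall_jar: Round screw-cap jar 68 mm tall, cap 52 mm across (upper 20 mm), body 47 mm across. Origin at the centre of its underside. May be absent.
- tall_jar_label (a point): Centre of the white bar label glued on top of the tall jar, 36 x 18 mm, 68 mm above the jar's underside (z out of the label's face, x along its long side; the label has no right way up).
- small_jar: Round jar 39 mm tall, lid 37 mm across (upper 13 mm), body 34 mm across. Origin at the centre of its underside. May be absent.
- small_jar_label (a point): Centre of the white bar label glued on top of the small jar, 28 x 18 mm, 39 mm above the jar's underside (z out of the label's face, x along its long side; the label has no right way up).
- lead_low (a point): A point on the stiff white lead (5 mm thick, fixed) that runs behind the parts, 28 mm above the desk. From there it climbs to the left: 80 mm high at 115 mm farther left (+y), 140 mm high at 200 mm farther left, nearly straight along y; to the right it soon lies on the desk. Keep fingers and hand off it.
- riser_edge (a point): A point on the upper edge of the fixed wooden riser to the left of the parts, 140 mm above the desk; the edge runs from there straight toward the robot (-x) and bends away to the left (+y) farther out (47 mm farther left at 110 mm farther out). Keep the gripper's body clear of it (lean the hand to the right if a part was knocked that way).
- torch: Bystander: dark torch standing on its tail, 26 mm across, 87 mm tall, origin under its centre.
- little_pot: Bystander: small lidded pot, 28 mm across, 15 mm high, origin under its centre.
- lens_ring: Bystander: black ring lying flat, 36 mm across, 6 mm high, origin under its centre.
- driver: Bystander: small screwdriver lying flat, 164 mm long (its y), 11 mm thick, origin under its centre.

How it is judged:
On the way, in this order (a step that is already met when the one before it is completed fails the run):
1. the dimmer stands at its middle mark (within 6 mm) (value of joint dimmer between 0.019 and 0.031 m), for 0.3 s.
2. dimmer at the mark, the reader reads the tray's label for 1 s: centred within 12 mm in x and y, 35 to 90 mm off, square within 0.21 rad, long sides parallel within 0.3 rad (all of step 1 and x of tray_label in the frame of reader between -0.012 and 0.012 m and y of tray_label in the frame of reader between -0.012 and 0.012 m and z of tray_label in the frame of reader between -0.09 and -0.035 m and angle between the z axis of reader and the z axis of tray_label, either way round below 0.21 rad and angle between the x axis of reader and the x axis of tray_label, either way round below 0.3 rad), for 1 s.
3. the reader reads the carton's label for a second, within the same tolerances (x of carton_label in the frame of reader between -0.012 and 0.012 m and y of carton_label in the frame of reader between -0.012 and 0.012 m and z of carton_label in the frame of reader between -0.09 and -0.035 m and angle between the z axis of reader and the z axis of carton_label, either way round below 0.21 rad and angle between the x axis of reader and the x axis of carton_label, either way round below 0.3 rad), for 1 s.
4. the reader reads the flat tin's label for a second, within the same tolerances (x of tin_label in the frame of reader between -0.012 and 0.012 m and y of tin_label in the frame of reader between -0.012 and 0.012 m and z of tin_label in the frame of reader between -0.09 and -0.035 m and angle between the z axis of reader and the z axis of tin_label, either way round below 0.21 rad and angle between the x axis of reader and the x axis of tin_label, either way round below 0.3 rad), for 1 s.
5. the reader reads the tall jar's label for a second, within the same tolerances (x of tall_jar_label in the frame of reader between -0.012 and 0.012 m and y of tall_jar_label in the frame of reader between -0.012 and 0.012 m and z of tall_jar_label in the frame of reader between -0.09 and -0.035 m and angle between the z axis of reader and the z axis of tall_jar_label, either way round below 0.21 rad and angle between the x axis of reader and the x axis of tall_jar_label, either way round below 0.3 rad), for 1 s.
6. the reader reads the small jar's label for a second, within the same tolerances (x of small_jar_label in the frame of reader between -0.012 and 0.012 m and y of small_jar_label in the frame of reader between -0.012 and 0.012 m and z of small_jar_label in the frame of reader between -0.09 and -0.035 m and angle between the z axis of reader and the z axis of small_jar_label, either way round below 0.21 rad and angle between the x axis of reader and the x axis of small_jar_label, either way round below 0.3 rad), for 1 s.
7. the reader stands in its dock (within 8 mm, on the pocket's floor), let go (x of reader in the frame of dock between -0.008 and 0.008 m and y of reader in the frame of dock between -0.008 and 0.008 m and z of reader in the frame of dock below 0.009 m and angle between reader's own z axis and vertical below 0.1 rad and contact force between the fingers and reader below 0.2 N), for 0.3 s.
8. then the dimmer is slid home to its right-hand end (within 5 mm) (value of joint dimmer below 0.005 m), for 0.3 s.
At the end, for the whole second after the job is handed in: The reader stands upright in its dock, within 8 mm of its centre and on its floor; the dimmer is within 5 mm of its right-hand end; every part that was there stands upright (within 0.12 rad) at rest on the floor inside the tray (all of step 7 and value of joint dimmer below 0.005 m and x of carton in the frame of tray between -0.07 and 0.07 m and y of carton in the frame of tray between -0.105 and 0.105 m and z of each of carton, tin, tall_jar, small_jar in the frame of tray below 0.01 m and angle between each of carton, tin, tall_jar, small_jar's own z axis and vertical below 0.12 rad and linear speed of each of carton, tin, tall_jar, small_jar below 0.02 m/s and x of tin in the frame of tray between -0.07 and 0.07 m and y of tin in the frame of tray between -0.105 and 0.105 m and x of tall_jar in the frame of tray between -0.07 and 0.07 m and y of tall_jar in the frame of tray between -0.105 and 0.105 m and x of small_jar in the frame of tray between -0.07 and 0.07 m and y of small_jar in the frame of tray between -0.105 and 0.105 m); the robot touches nothing.
It fails at once if a bystander (torch, little pot, lens ring, screwdriver) is moved more than 30 mm (distance of any of torch, little_pot, lens_ring, driver from where it was at the start of the episode above 0.03 m).
It fails at once if the reader is tipped over or laid down (angle between reader's own z axis and vertical above 1.1 rad).
It fails at once if the reader is pressed on a part with more than 5 N (contact force between reader and carton above 5 N or contact force between reader and tin above 5 N or contact force between reader and tall_jar above 5 N or contact force between reader and small_jar above 5 N).
Of carton, tin, tall_jar, small_jar only 2 to 3 are there at a start; the rules pass over those that are not, and their reading is None.
At some moment in a run one of carton, tin may be knocked a few centimetres aside while the robot is not near it.
It also fails if it takes over 208 s, if anything falls off the work surface, if the arm or the gripper's body presses on something with over 40 N, if the wrist force passes 120 N, or if a joint passes its speed limit or range.

## Robot

A 7-joint arm with a two-finger parallel gripper is mounted at the origin on the work surface; the furniture and walls round the work are solid. World frame = base frame: x ahead of the robot, y to its left, z up, the work surface at z = 0. Lengths are in m, angles in rad, forces in N, time in s.
With the tool pointing down it reaches from about 0.425 to 0.975 m from the base axis. Payload 16.7 kg.
Tool frame: the origin (TCP) lies at the very end of the fingers, on their centre line; the grasp point (between the pads) lies 19 mm behind it; z points along the fingers, y is the line along which they close (so a half turn about z gives the same grasp; the last joint's range is limited). The gripper opens to 85 mm and grips with 20 to 120 N. Pads are 22 mm wide; open, the fingers measure 114 mm over their backs; the gripper's body (76 mm by 85 mm) begins 54 mm behind the grasp point. The pads swing forward as they close: fully open they stand 13 mm farther back than shut.
Start: joints at [-1.456, 0.426, 0.074, 1.606, -0.034, 1.111, -0.067], TCP at [0.177, 0.651, 0.231] pointing down, gripper open.
Joint ranges: [-2.85, 2.85], [-0.5, 2.14], [-1.23, 1.37], [0.21, 2.46], [-1.02, 4.16], [0.16, 2.05], [-2.73, 2.73]. Speed limits (rad/s): [1.89, 1.89, 2.39, 2.39, 3.01, 3.01, 3.01].

## Interface

Orientations are given as a unit quaternion [w, x, y, z].
In Python, from workcell import env gives the robot as it stands.
- The arm moves only by the shell command python3 nudge.py [FORCE], which reads ROWS from standard input. ROWS is 1 to 5 rows, one to a line, with the numbers parted by commas; each row has 7 numbers: the finger opening in m, then dx, dy, dz in m, then a rotation vector rx, ry, rz in rad; each row shifts and turns the commanded pose from where the row before left it, along the tool's axes as they then stand; what a row does not reach is not made up. A row lasts 1/8 s, in which the tool goes at most 0.0625 m and 0.188 rad, less where a joint would pass 70% of its speed; a pose out of reach is approached as far as the arm can. The fingers move at their own pace and stop on an object; FORCE is the grip in N (left out, the last holds). Time passes only in rows, so rows that do not move let the fingers close. It prints the time, the measured TCP pose, the force, the opening and the grip force at its end. Input that does not fit is refused with a message, and nothing moves.
- env.read_state(): the state, without advancing time (a new reading comes with each control period).
- env.capture(name): name is "side" or "top" or "wrist"; returns the picture (480x640x3 uint8, red, green, blue); there is no depth.
- env.camera_params(name): a dict with "intrinsics" (3x3 intrinsics, pixels), "origin" and "rotation" of the camera in the world; the wrist camera has in their place "mount" (4x4, takes a point from camera to tool coordinates, whose origin is the TCP and whose axes are the flange's). Camera axes: x right, y down, z forward; pixel columns grow to the right and rows downward; lengths in m; the calibration is good to about 2 mm. A picture is of the moment at which its call begins: read the wrist's pose just before it. camera_params takes no time and is no camera call.
- env.finish_job(): hands the job in; it is judged then, once.
The state is a dict: "time": time; "joint_pos": joint angles; "dq": joint speeds; "tau": joint torques, N m; "ee_pos": TCP position; "ee_rot": TCP orientation; "ft_force": force on the tool from outside, world axes, zero at the start; "moment": the same for the moment, N m; "opening": finger opening in m; "finger_force": force on a finger pad.
Only numpy, scipy, OpenCV 4.12 (cv2) and the standard library are available. Lean on these libraries where they do the work, as an engineer would, in place of code of your own. Each camera call takes 0.05 s, during which the arm holds its last target. There are 200 camera calls.

## Working session

There is one attempt and no reset: what is moved stays moved. The work goes in short steps, Python scripts to look and compute and a shell command to move; the robot and the scene stay as the last step left them, time stands still between calls to the robot, and variables do not carry over. Pictures are saved under pics/ and viewed, at most 14 in all, crops included, and the job is handed in when it is done.

```bash
ls; mkdir -p pics
python3 - <<'E'
from workcell import env
import cv2
print(env.read_state())
for n in("side","top","wrist"):
    p=env.camera_params(n);print(n,p)
    cv2.imwrite(f"pics/{n}0.png",env.capture(n)[:,:,::-1])
E
```

```text
nudge.py
pics
workcell.py
{'time': 0.0, 'joint_pos': array([-1.45552883,  0.42669652,  0.07383556,  1.60661249, -0.03413143,
        1.11079048, -0.06706437]), 'dq': array([-0.00035305, -0.00141966,  0.00156696, -0.0006642 ,  0.00128229,
        0.00083513, -0.00012301]), 'tau': array([ 1.11538880e-03, -9.49800897e+01,  3.76040787e+00, -4.63518834e+01,
        1.90657057e-02,  1.01157487e-02,  4.06800055e-06]), 'ee_pos': array([0.17654015, 0.65108323, 0.23063138]), 'ee_rot': array([-5.48768166e-05,  1.31995504e-01,  9.91250118e-01, -6.21759511e-04]), 'ft_force': array([-0.16185119,  0.43888948,  0.66080305]), 'moment': array([0.00997915, 0.05299482, 0.05590412]), 'finger_force': 0.0, 'opening': 0.08512030022606588}
side {'intrinsics': array([[563.01942512,   0.        , 322.62746349],
       [  0.        , 563.01942512, 242.4926388 ],
       [  0.        ,   0.        ,   1.        ]]), 'origin': array([0.47142079, 0.67640698, 0.46815561]), 'rotation': array([ 0.01417937, -0.0286385 ,  0.82765389, -0.56032832])}
top {'intrinsics': array([[481.49111681,   0.        , 313.78632877],
       [  0.        , 481.49111681, 238.61363427],
       [  0.        ,   0.        ,   1.        ]]), 'origin': array([ 0.34640277, -0.20661961,  0.92677602]), 'rotation': array([-0.08163237,  0.7738603 , -0.62459301,  0.06603007])}
wrist {'intrinsics': array([[428.46267007,   0.        , 319.53901411],
       [  0.        , 428.46267007, 241.54722288],
       [  0.        ,   0.        ,   1.        ]]), 'mount': array([[-1.14785332e-04, -9.53540115e-01, -3.01266056e-01,
         7.76469731e-02],
       [ 9.99999846e-01,  5.39658205e-05, -5.51817524e-04,
        -7.20293300e-04],
       [ 5.42438215e-04, -3.01266073e-01,  9.53539962e-01,
        -1.43630818e-01],
       [ 0.00000000e+00,  0.00000000e+00,  0.00000000e+00,
         1.00000000e+00]])}
```
View pics/top0.png

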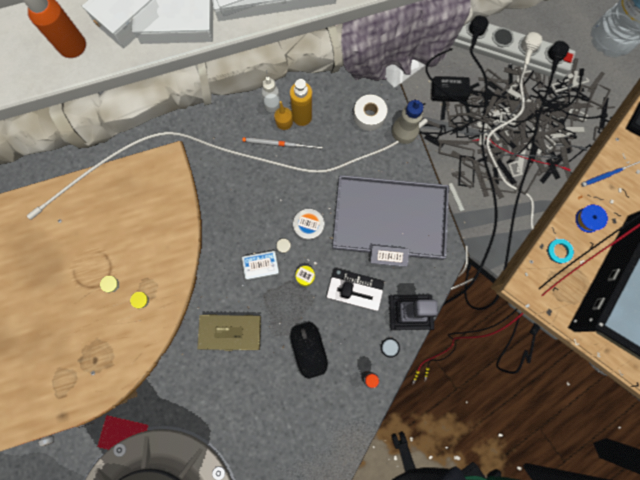

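View pics/side0.png

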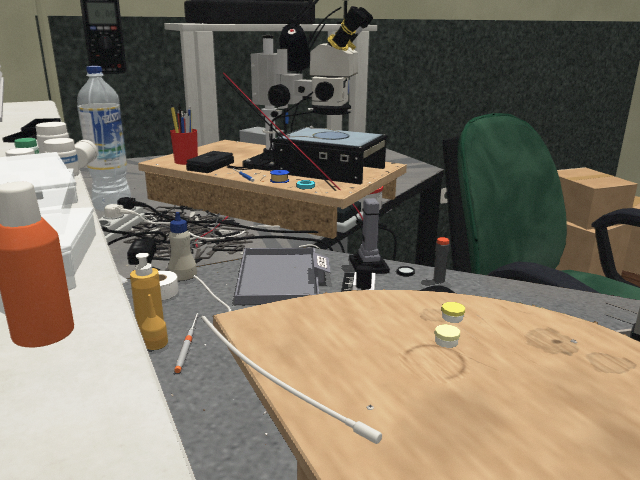

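The top view shows the carton at about (260,265), the tin at (308,223), a small yellow-lidded jar at (305,276), the dimmer at (350,290), the reader in its dock at (412,310) and the tray at (390,217). There is no tall jar. The side view shows the reader upright in its dock at (370,235).

Create h.py:
```python
import numpy as np, cv2
from scipy.spatial.transform import Rotation as R
from workcell import env
def q(v): return R.from_quat(np.roll(v,-1))
def cam(name):
    p=env.camera_params(name);K=p["intrinsics"]
    if name!="wrist": 
        r=np.array(p["rotation"]); return K,(q(r).as_matrix() if r.size==4 else r),np.array(p["origin"])
    s=env.read_state();T=np.eye(4);T[:3,:3]=q(s["ee_rot"]).as_matrix();T[:3,3]=s["ee_pos"]
    M=T@p["mount"];return K,M[:3,:3],M[:3,3]
def ray(c,uv):
    K,Rm,o=c;d=Rm@np.linalg.inv(K)@np.array([uv[0],uv[1],1.]);return o,d/np.linalg.norm(d)
def onz(c,uv,z):
    o,d=ray(c,uv);return o+d*(z-o[2])/d[2]
def proj(c,p):
    K,Rm,o=c;v=K@(Rm.T@(np.asarray(p)-o));return v[:2]/v[2]
def tri(*cu):
    A=np.zeros((3,3));b=np.zeros(3);rs=[ray(c,u) for c,u in cu]
    for o,d in rs:
        P=np.eye(3)-np.outer(d,d);A+=P;b+=P@o
    x=np.linalg.solve(A,b);return x,[float(np.linalg.norm(np.cross(x-o,d))) for o,d in rs]
def shot(name,f):
    c=cam(name);im=np.ascontiguousarray(env.capture(name)[:,:,::-1]);cv2.imwrite("pics/"+f+".png",im);return c,im
def totool(pos,Rm):
    "shift (in tool axes) and rotvec from the measured pose to a goal"
    s=env.read_state();T=q(s["ee_rot"]);return T.inv().apply(np.array(pos)-s["ee_pos"]).round(4),(T.inv()*R.from_matrix(Rm)).as_rotvec().round(4)
```

Run:
```python
from h import *
c=cam("top");im=cv2.imread("pics/top0.png")
for n,uv,z in [("carton",(260,265),.029),("tin",(308,223),.017),("sj",(305,276),.039),("dimmer",(345,287),.054),("reader",(415,308),.135),("dockc",(410,312),.01),("tl",(389,256),.032),
 ("trayTL",(340,178),.018),("trayTR",(446,185),.018),("trayBL",(333,247),.018),("trayBR",(445,256),.018),("lead",(320,171),.028),("torch",(372,381),.087),("ring",(390,347),.006),("riser",(185,143),.14),("pot",(283,245),.015)]:
    print(n,onz(c,uv,z).round(3))
cv2.imwrite("pics/top0z.png",cv2.resize(im[165:345,225:465],None,fx=3.3,fy=3.3,interpolation=cv2.INTER_CUBIC))
```

```text
carton [ 0.463 -0.078  0.029]
tin [ 0.564 -0.148  0.017]
sj [ 0.459 -0.166  0.039]
dimmer [ 0.453 -0.242  0.054]
reader [ 0.433 -0.357  0.135]
dockc [ 0.438 -0.373  0.01 ]
tl [ 0.53  -0.312  0.032]
trayTL [ 0.667 -0.191  0.018]
trayTR [ 0.697 -0.398  0.018]
trayBL [ 0.528 -0.205  0.018]
trayBR [ 0.556 -0.419  0.018]
lead [ 0.67  -0.15   0.028]
torch [ 0.304 -0.316  0.087]
ring [ 0.367 -0.348  0.006]
riser [0.63  0.084 0.14 ]
pot [ 0.512 -0.11   0.015]
```

View pics/top0z.png

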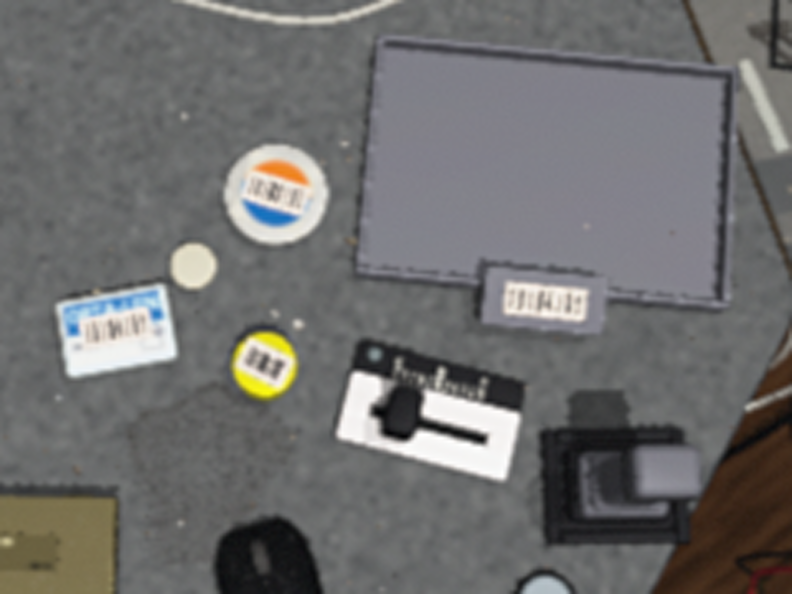

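```bash
echo '0.085,0,0,-0.035,0,0,-0.1325
0.085,0,0,-0.035,0,0,-0.1325
0.085,-0.039,-0.043,0,0,0,0
0.085,-0.039,-0.043,0,0,0,0
0.085,-0.039,-0.043,0,0,0,0' | python3 nudge.py
echo '0.085,-0.039,-0.043,0,0,0,0
0.085,-0.039,-0.043,0,0,0,0
0.085,-0.039,-0.043,0,0,0,0
0.085,-0.039,-0.043,0,0,0,0
0.085,0,-0.056,0,0,0,0' | python3 nudge.py
echo '0.085,0,-0.056,0,0,0,0
0.085,0,-0.056,0,0,0,0
0.085,0,-0.056,0,0,0,0
0.085,0,-0.056,0,0,0,0
0.085,0,-0.056,0,0,0,0' | python3 nudge.py
echo '0.085,0,-0.056,0,0,0,0
0.085,0,-0.056,0,0,0,0
0.085,0,-0.056,0,0,0,0
0.085,0,0,0,0,0,0
0.085,0,0,0,0,0,0' | python3 nudge.py
python3 -c "
from h import *
s=env.read_state();print(s['ee_pos'],q(s['ee_rot']).as_matrix().round(3),s['joint_pos'].round(2))
shot('wrist','w1')"
```

```text
time: 0.78
ee_pos: [0.2947, 0.5209, 0.3012]
ee_rot: [-0.0, -0.0, 1.0, -0.0]
ft_force: [0.7, 1.4, 0.2]
opening: 0.085
finger_force: 0.0
time: 1.4
ee_pos: [0.4516, 0.2926, 0.3008]
ee_rot: [0.0, 0.001, 1.0, -0.0]
ft_force: [-0.3, -0.7, 0.5]
opening: 0.0846
finger_force: 0.0
time: 2.02
ee_pos: [0.4493, 0.0126, 0.3014]
ee_rot: [0.0, -0.0, 1.0, 0.0]
ft_force: [1.2, -0.3, 0.8]
opening: 0.0852
finger_force: 0.0
time: 2.65
ee_pos: [0.4497, -0.1532, 0.3012]
ee_rot: [-0.0, 0.0, 1.0, 0.0]
ft_force: [0.5, 0.2, -0.3]
opening: 0.085
finger_force: 0.0
[ 0.44969295 -0.15317833  0.3011704 ] [[-1.  0. -0.]
 [ 0.  1.  0.]
 [ 0.  0. -1.]] [-0.47  0.    0.67  1.98 -0.    1.16  1.78]
```

View pics/w1.png

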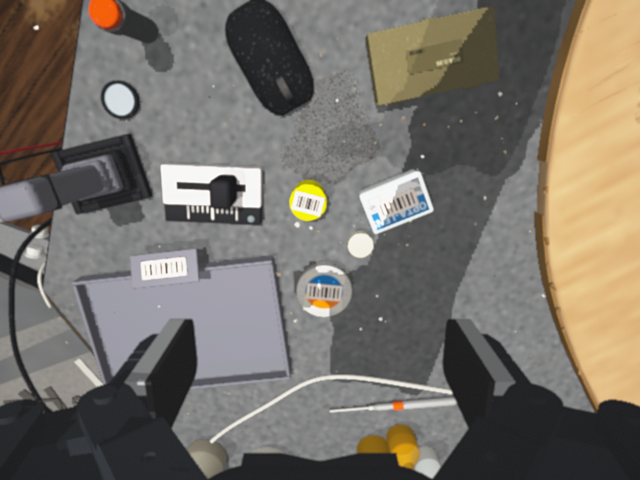

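The wrist picture shows the small jar at (309,201), carton at (397,202), tin at (325,291), dimmer grip at (224,191), reader top at about (20,200) and the tray label at (164,268). Next I take a second wrist view, shifted right, to triangulate.

```bash
echo '0.085,0.02,-0.05,0,0,0,0
0.085,0,-0.05,0,0,0,0
0.085,0,-0.05,0,0,0,0
0.085,0,0,0,0,0,0
0.085,0,0,0,0,0,0' | python3 nudge.py | sed -n 2p
cat > seg.py <<'E'
from h import *
def blob(im,mask,uv,rad):
    m=mask.copy();w=np.zeros_like(m);cv2.circle(w,(int(uv[0]),int(uv[1])),rad,255,-1);m&=w
    m=cv2.morphologyEx(m,cv2.MORPH_CLOSE,np.ones((7,7),np.uint8))
    cs,_=cv2.findContours(m,cv2.RETR_EXTERNAL,cv2.CHAIN_APPROX_NONE)
    k=max(cs,key=cv2.contourArea);r=cv2.minAreaRect(k);return np.array(r[0]),r[1],r[2],cv2.boxPoints(r)
def masks(im):
    h=cv2.cvtColor(im,cv2.COLOR_BGR2HSV);H,S,V=cv2.split(h)
    return dict(yel=cv2.inRange(h,(22,120,100),(38,255,255)),
      bright=cv2.inRange(V,175,255),
      tinm=cv2.inRange(V,150,255)|cv2.inRange(h,(0,110,80),(130,255,255)),
      white=cv2.inRange(h,(0,0,190),(180,40,255)),blk=cv2.inRange(V,0,35))
E
python3 - <<'E'
from seg import *
c2,i2=shot("wrist","w2")
i1=cv2.imread("pics/w1.png");c1=(c2[0],c2[1],c2[2]-(np.array(env.read_state()["ee_pos"])-[.44969,-.15318,.30117]))
ct=cam("top");it=cv2.imread("pics/top0.png")
print(env.read_state()["ee_pos"])
V=[("t",ct,it),("1",c1,i1),("2",c2,i2)]
for n,mk,z,guess in [("sj","yel",.039,(.459,-.166)),("carton","tinm",.029,(.463,-.078)),("tin","tinm",.017,(.564,-.148)),("tlab","white",.032,(.53,-.312))]:
    obs=[]
    for nm,c,im in V:
        p=proj(c,(*guess,z))
        try: b=blob(im,masks(im)[mk],p,dict(sj=22,carton=38,tin=34,tlab=32)[n]);obs.append((c,b[0]));bx=np.array([onz(c,x,z)[:2] for x in b[3]])
        except Exception as e: print(n,nm,p,e);continue
        e1=bx[1]-bx[0];e2=bx[2]-bx[1];e=e1 if np.hypot(*e1)>np.hypot(*e2) else e2
        print(n,nm,b[0].round(1),onz(c,b[0],z).round(4),np.hypot(*e1).round(4),np.hypot(*e2).round(4),"longang",round(np.degrees(np.arctan2(e[1],e[0]))%180,1))
    if len(obs)>1: print("  tri",tri(*obs))
E
```

```text
ee_pos: [0.4302, -0.3023, 0.301]
[ 0.43031577 -0.30193701  0.30106553]
sj t [304.5 275. ] [ 0.4606 -0.1645  0.039 ] 0.0354 0.0373 longang 12.2
sj 1 [307.5 200. ] [ 0.4577 -0.1658  0.039 ] 0.0351 0.0392 longang 0.3
sj 2 [457.4 220.7] [ 0.4587 -0.1681  0.039 ] 0.0361 0.0402 longang 64.2
  tri (array([ 0.46085345, -0.16507299,  0.02988376]), [0.0013499109771474731, 0.0015082281183505142, 0.0002343312771630139])
carton t [267.8 261.2] [ 0.4729 -0.0907  0.029 ] 0.1048 0.0566 longang 127.5
carton 1 [395.7 201.3] [ 0.461  -0.0789  0.029 ] 0.0639 0.0479 longang 111.7
carton 2 [541.  219.2] [ 0.4596 -0.0813  0.029 ] 0.0675 0.0528 longang 111.2
  tri (array([ 0.46362883, -0.08483019,  0.03346915]), [0.010815838877452853, 0.006226738713246705, 0.005233738131557312])
tin t [308.5 223.5] [ 0.5636 -0.1494  0.017 ] 0.0607 0.0581 longang 102.2
tin 1 [323.5 291. ] [ 0.5629 -0.1497  0.017 ] 0.0565 0.0615 longang 1.3
tin 2 [462.7 306.4] [ 0.5617 -0.1455  0.017 ] 0.0568 0.0668 longang 86.8
  tri (array([ 0.56007678, -0.14917149,  0.02382539]), [0.0019293810611665534, 0.0006385637752706055, 0.0020787449831985993])
tlab t [389.9 255.9] [ 0.5309 -0.3139  0.032 ] 0.0189 0.0465 longang 96.4
tlab 1 [163.4 268.1] [ 0.5307 -0.315   0.032 ] 0.0481 0.0219 longang 96.2
tlab 2 [310.5 292.8] [ 0.5389 -0.3122  0.032 ] 0.0649 0.0523 longang 96.7
  tri (array([ 0.5288131 , -0.31148621,  0.04536253]), [0.001048355958610886, 0.0032452078945489292, 0.003706340035200886])
```

View pics/w2.png

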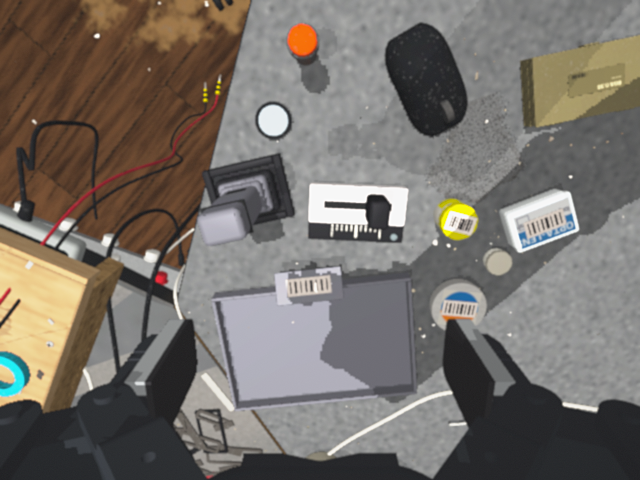

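The second view shows the reader tilted by perspective at (235,210), the dimmer at (358,212) and the tray label at (309,286). I zoom in on the dimmer and dock for exact edges.

```bash
python3 -c "
import cv2
im=cv2.imread('pics/w2.png')[150:262,195:415]
cv2.imwrite('pics/w2z.png',cv2.resize(im,None,fx=3.6,fy=3.6,interpolation=cv2.INTER_CUBIC))"
```

```text
(no output)
```

View pics/w2z.png

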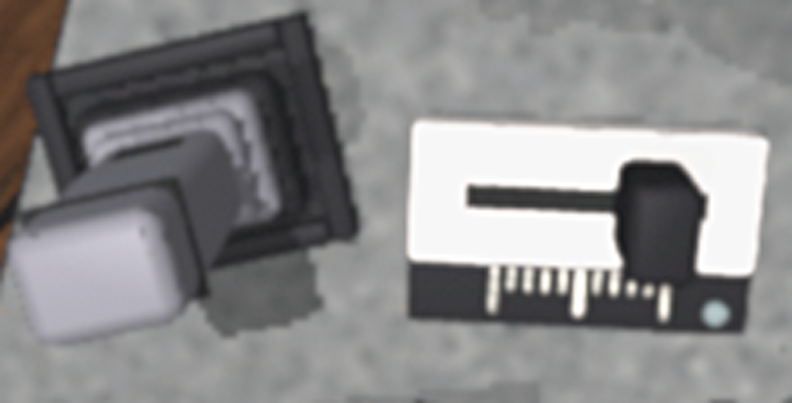

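```bash
cat > m.py <<'E'
from h import *
K=env.camera_params("wrist")["intrinsics"];M=np.array(env.camera_params("wrist")["mount"])
def wc(pos,Rm=np.diag([-1,1,-1.])):
    T=np.eye(4);T[:3,:3]=Rm;T[:3,3]=pos;G=T@M;return K,G[:3,:3],G[:3,3]
c2=wc([.43032,-.30194,.30107]);c1=wc([.44969,-.15318,.30117]);ct=cam("top")
z=lambda a:np.array(a)/3.6+[195,150]
E
python3 - <<'E'
from m import *
for n,p,h in [("TL",(411,120),.014),("TR",(768,137),.014),("BL",(409,318),.014),("BR",(744,331),.014),("tick0",(491,268),.014),("tickm",(578,270),.014),("tickL",(663,287),.014),("slot0",(468,195),.014),
 ("d1",(30,80),.01),("d2",(300,15),.01),("d3",(356,237),.01),("h1",(15,225),.139),("h2",(170,205),.139),("h3",(192,305),.139),("h4",(35,342),.139)]:
    print(n,onz(c2,z(p),h).round(4))
E
python3 - <<'E'
import cv2
from m import *
import numpy as np
# grip: black blob in top, w1, w2
it=cv2.imread("pics/top0.png");i1=cv2.imread("pics/w1.png");i2=cv2.imread("pics/w2.png")
for n,im,b in [("t",it,(335,270,362,310)),("1",i1,(200,172,245,212)),("2",i2,(350,185,400,235))]:
    g=im[b[1]:b[3],b[0]:b[2]].max(2);m=(g<60).astype(np.uint8)*255
    m=cv2.morphologyEx(m,cv2.MORPH_OPEN,np.ones((7,7),np.uint8));ys,xs=np.nonzero(m);print(n,xs.min()+b[0],xs.max()+b[0],ys.min()+b[1],ys.max()+b[1])
g=cv2.resize(it[265:345,325:455],None,fx=3,fy=3,interpolation=cv2.INTER_CUBIC)
h=cv2.resize(i1[140:240,0:270],None,fx=3,fy=3,interpolation=cv2.INTER_CUBIC)
g=cv2.copyMakeBorder(g,0,0,0,h.shape[1]-g.shape[1],0)
cv2.imwrite("pics/z3.png",np.vstack([g,h])[:, :800])
E
```

```text
TL [ 0.4268 -0.3132  0.014 ]
TR [ 0.4316 -0.2127  0.014 ]
BL [ 0.485  -0.3142  0.014 ]
BR [ 0.4889 -0.2162  0.014 ]
tick0 [ 0.4698 -0.2904  0.014 ]
tickm [ 0.4704 -0.2652  0.014 ]
tickL [ 0.4755 -0.2404  0.014 ]
slot0 [ 0.4483 -0.2971  0.014 ]
d1 [ 0.4162 -0.4204  0.01  ]
d2 [ 0.3982 -0.3439  0.01  ]
d3 [ 0.4616 -0.3295  0.01  ]
h1 [ 0.4267 -0.3908  0.139 ]
h2 [ 0.4226 -0.3591  0.139 ]
h3 [ 0.4437 -0.3557  0.139 ]
h4 [ 0.4518 -0.3888  0.139 ]
t 341 351 283 296
1 212 236 176 207
2 369 386 196 227
```

View pics/z3.png

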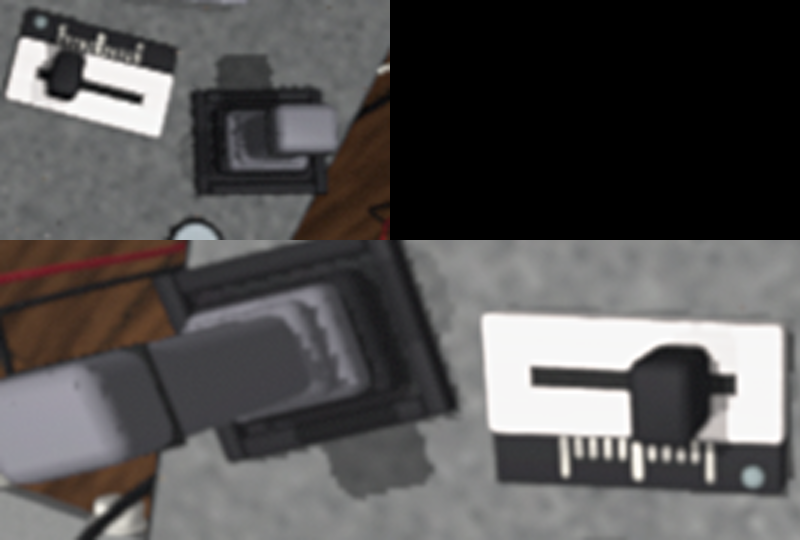

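The zooms show dimmer scale ticks at crop x 491, 578 and 663, with the grip near the left end. The dock's long side runs along about 103° in the world.

Run:
```python
from m import *
a=(379.7,209.7);b=(221.7,190.3);t=(325+65/3,265+75/3)
for c,u in((c2,a),(c1,b),(ct,t)):print(onz(c,u,.054).round(4))
print(tri((c2,a),(c1,b)))
# reader handle top centre, w2 & top
t=(325+306/3,265+128/3);w=np.mean([z((15,225)),z((170,205)),z((192,305)),z((35,342))],0)
print(tri((c2,w),(ct,t)),onz(ct,t,.139),onz(c2,w,.139))
# labels on tin / small jar: white label mask in w1
from seg import masks,blob
i1=cv2.imread("pics/w1.png")
for n,p,h,r in(("tin",(324,292),.017,22),("sj",(309,203),.039,15),("carton",(398,204),.029,20)):
    m=cv2.inRange(cv2.cvtColor(i1,cv2.COLOR_BGR2HSV),(0,0,150),(180,70,255))
    x=blob(i1,m,p,r);bx=np.array([onz(c1,k,h)[:2] for k in x[3]]);e1=bx[1]-bx[0];e2=bx[2]-bx[1];e=max(e1,e2,key=lambda v:v@v)
    print(n,onz(c1,x[0],h).round(4),np.hypot(*e1).round(3),np.hypot(*e2).round(3),np.degrees(np.arctan2(e[1],e[0]))%180)
k=lambda a,b:cv2.resize(i1[a[1]:b[1],a[0]:b[0]],None,fx=5,fy=5,interpolation=cv2.INTER_CUBIC)
cv2.imwrite("pics/lab.png",np.hstack([k((290,265),(360,325)),k((280,175),(340,235))]))
```

```text
[ 0.4447 -0.2465  0.054 ]
[ 0.4457 -0.2441  0.054 ]
[ 0.4481 -0.2458  0.054 ]
(array([ 0.4466107 , -0.24560138,  0.04741759]), [0.0003787175550791636, 0.0003787175550791201])
(array([ 0.43891101, -0.37671206,  0.12840444]), [0.0006707698571995142, 0.0006707698571995822]) [ 0.43762135 -0.37512689  0.139     ] [ 0.43605744 -0.37356293  0.139     ]
tin [ 0.5645 -0.1491  0.017 ] 0.051 0.047 170.6048592482392
sj [ 0.4613 -0.1649  0.039 ] 0.019 0.027 75.76432968947009
carton [ 0.4642 -0.0763  0.029 ] 0.038 0.04 29.26598408353072
```

View pics/lab.png

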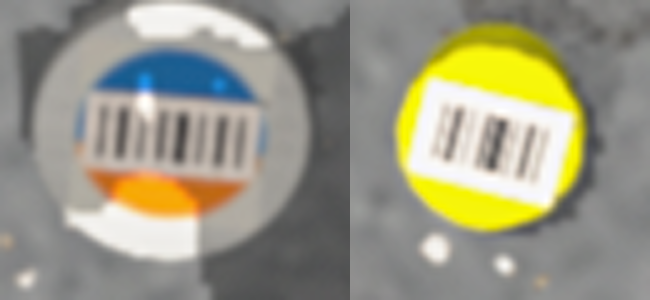

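```bash
echo '0.05,-0.016,0.057,0,0,0,0
0.05,0,0,0.055,0,0,0
0.05,0,0,0.055,0,0,0
0.05,0,0,0.055,0,0,0
0.05,0,0,0.055,0,0,0' | python3 nudge.py 20
echo '0.05,0,0,0.055,0,0,0
0.05,0,0,0,0,0,0
0.0,0,0,0,0,0,0
0.0,0,0,0,0,0,0
0.0,0,0,0,0,0,0' | python3 nudge.py 20
echo '0.0,0,0,0,0,0,0
0.0,0,0,0,0,0,0
0.0,0,-0.006,0,0,0,0
0.0,0,-0.006,0,0,0,0
0.0,0,-0.006,0,0,0,0' | python3 nudge.py 20
echo '0.0,0,-0.002,0,0,0,0
0.0,0,0,0,0,0,0
0.05,0,0,0,0,0,0
0.05,0,0,0,0,0,0
0.05,0,0,0,0,0,0' | python3 nudge.py 20
```

```text
time: 4.0
ee_pos: [0.4465, -0.2445, 0.0798]
ee_rot: [0.0, -0.002, 1.0, 0.0]
ft_force: [2.8, 0.8, 0.0]
opening: 0.0505
finger_force: 0.0
time: 4.62
ee_pos: [0.4473, -0.2466, 0.0286]
ee_rot: [0.002, -0.0, 1.0, -0.0]
ft_force: [-0.8, 1.6, 10.4]
opening: 0.0198
finger_force: 23.5
time: 5.25
ee_pos: [0.4466, -0.2647, 0.0286]
ee_rot: [0.001, -0.0, 1.0, 0.0]
ft_force: [-5.3, 1.8, 13.4]
opening: 0.0198
finger_force: 23.8
time: 5.88
ee_pos: [0.4462, -0.2664, 0.0268]
ee_rot: [0.0, -0.0, 1.0, -0.0]
ft_force: [0.2, -0.5, 0.4]
opening: 0.0503
finger_force: 0.0
```

```bash
echo '0.055,0,0,-0.058,0,0,0
0.055,0,0,-0.058,0,0,0
0.055,0,0,-0.058,0,0,0
0.055,0.0085,-0.054,0,0,0,0
0.055,0,-0.054,0,0,0,0' | python3 nudge.py 30 | sed -n 2p
echo '0.055,0,0,0,0,0,0.168
0.055,0,0,0,0,0,0.168
0.055,0,0,0,0,0,0.168
0.055,0,0,0,0,0,0.168
0.055,0,0,0,0,0,0.168' | python3 nudge.py | sed -n 2p
echo '0.055,0,0,0,0,0,0.168
0.055,0,0,0,0,0,0.168
0.055,0,0,0,0,0,0.168
0.055,0,0,0,0,0,0
0.055,0,0,0,0,0,0' | python3 nudge.py | sed -n 2,3p
python3 - <<'E'
from h import *
c,im=shot("wrist","w3");ct,it=shot("top","t3")
Rg=np.array([[np.cos(np.radians(103.2)),np.sin(np.radians(103.2)),0],[np.sin(np.radians(103.2)),-np.cos(np.radians(103.2)),0],[0,0,-1]]).T.T
x=np.array([np.cos(np.radians(103.2)),np.sin(np.radians(103.2)),0]);zz=np.array([0,0,-1.]);Rg=np.array([x,np.cross(zz,x),zz]).T
print(totool([.4375,-.3745,.085],Rg),env.read_state()["joint_pos"].round(2))
o=np.hstack([im[::1],cv2.resize(it[165:345,300:460],(427,480))]);cv2.imwrite("pics/o3.png",cv2.resize(o,None,fx=.74,fy=.74))
E
```

```text
ee_pos: [0.4384, -0.3746, 0.2016]
ee_pos: [0.4373, -0.3744, 0.2004]
ee_pos: [0.4373, -0.3745, 0.2003]
ee_rot: [-0.0, 0.621, 0.784, -0.0]
(array([-0.    ,  0.0002,  0.1154]), array([ 0.0003, -0.0001, -0.0009])) [-0.24  0.54  1.16  1.91 -0.57  1.07  1.38]
```

View pics/o3.png

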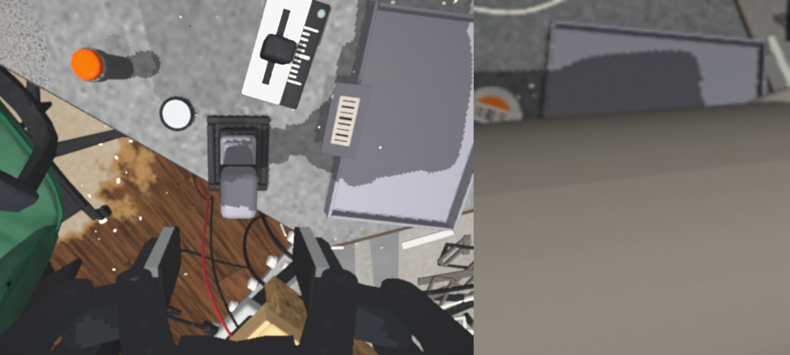

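The dimmer grip now sits at the middle mark, and the reader handle is centred between the fingers (crop column 239). I descend and grip.

```bash
echo '0.055,0,0,0.04,0,0,0
0.055,0,0,0.04,0,0,0
0.055,0,0,0.035,0,0,0
0.055,0,0,0,0,0,0
0.0,0,0,0,0,0,0' | python3 nudge.py 40 | sed -n '2,5p'
echo '0.0,0,0,0,0,0,0
0.0,0,0,0,0,0,0
0.0,0,0,0,0,0,0
0.0,0,0,-0.01,0,0,0
0.0,0,0,-0.04,0,0,0' | python3 nudge.py 40 | sed -n '2,6p'
echo '0.0,0,0,-0.05,0,0,0
0.0,0,0,-0.05,0,0,0
0.0,0,0,0,0,0,0' | python3 nudge.py 40 | sed -n '2,6p'
cat > goal.py <<'E'
from h import *
import sys
# goal.py x y z ang tilt height: label centre, long-side angle deg, lean toward -x, nose-to-TCP = 0.081
def goal(lab,ang,tilt=0,off=.06,up=.081):
    a=np.radians(ang);x=np.array([np.cos(a),np.sin(a),0]);n=np.array([0,0,1.])
    Rt=R.from_rotvec(-tilt*x) if np.cross(x,n)[0]>0 else R.from_rotvec(tilt*x)
    h=Rt.apply(n);
    if tilt and h[0]>0: h=Rt.inv().apply(n)
    zt=-h;return np.array(lab)+h*(off+up),np.array([x,np.cross(zt,x),zt]).T
if __name__=="__main__":
    v=list(map(float,sys.argv[1:]));g=goal(v[:3],*v[3:]);print(g[0].round(4),g[1][:,2].round(3),totool(*g))
E
python3 goal.py .531 -.3145 .032 96.5 0.38
```

```text
ee_pos: [0.4376, -0.3752, 0.0867]
ee_rot: [0.001, 0.622, 0.783, 0.0]
ft_force: [1.2, -1.7, 0.9]
opening: 0.0377
ee_pos: [0.4367, -0.3738, 0.1355]
ee_rot: [-0.001, 0.622, 0.783, -0.0]
ft_force: [0.7, -0.5, -1.0]
opening: 0.0256
finger_force: 39.8
ee_pos: [0.4382, -0.3757, 0.2392]
ee_rot: [0.003, 0.622, 0.783, 0.001]
ft_force: [0.9, 0.4, -2.5]
opening: 0.0253
finger_force: 39.9
[ 0.479  -0.3204  0.1629] [ 0.369  0.042 -0.929] (array([0.0449, 0.052 , 0.0763]), array([-0.3754, -0.0186,  0.1128]))
```

```bash
echo '0.0,0,0,0,-0.125,-0.006,0.038
0.0,0,0,0,-0.125,-0.006,0.038
0.0,0,0,0,-0.125,-0.006,0.038
0,0,0,0,0,0,0' | python3 nudge.py | sed -n '2,3p'
python3 goal.py .531 -.3145 .032 96.5 0.38
```

```text
ee_pos: [0.4352, -0.3746, 0.2353]
ee_rot: [0.123, 0.656, 0.731, 0.142]
[ 0.479  -0.3204  0.1629] [ 0.369  0.042 -0.929] (array([0.0487, 0.0192, 0.0858]), array([-0.0026, -0.0037, -0.0064]))
```

Hold about 2.5 s there, then measure.

```bash
echo '0,0.024,0.01,0.042,0,0,0
0,0.024,0.01,0.043,0,0,0
0,0,0,0,0,0,0
0,0,0,0,0,0,0
0,0,0,0,0,0,0' | python3 nudge.py | sed -n '2,6p'
python3 goal.py .531 -.3145 .032 96.5 0.38
python3 -c "
from h import *
shot('side','s4');shot('wrist','w4')
im=np.hstack([cv2.imread('pics/s4.png')[150:350,220:480],cv2.resize(cv2.imread('pics/w4.png'),(267,200))]);cv2.imwrite('pics/o4.png',cv2.resize(im,None,fx=1.5,fy=1.5))"
```

```text
ee_pos: [0.4814, -0.3219, 0.1645]
ee_rot: [0.123, 0.655, 0.732, 0.14]
ft_force: [-0.7, 0.3, -1.4]
opening: 0.0256
finger_force: 40.1
[ 0.479  -0.3204  0.1629] [ 0.369  0.042 -0.929] (array([ 0.0017, -0.0026,  0.0006]), array([-0.0046, -0.0018, -0.0024]))
```

View pics/o4.png

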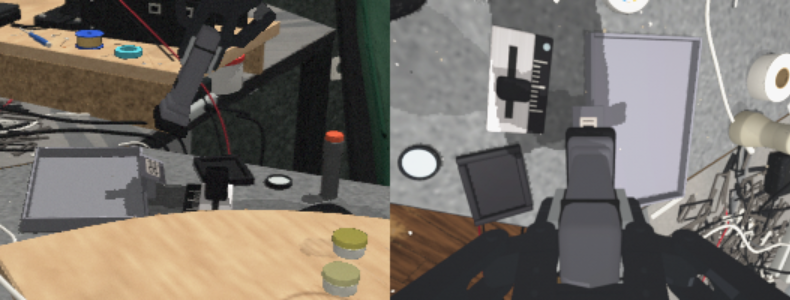

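The reader leans correctly and points at the tray label, which shows just ahead of the nose. I make a small correction and hold for over two seconds.

```bash
echo '0,0.0015,-0.0025,0,0,0,0
0,0,0,0,0,0,0
0,0,0,0,0,0,0
0,0,0,0,0,0,0
0,0,0,0,0,0,0' | python3 nudge.py | sed -n '2,3p'
for i in 1 2 3; do echo '0,0,0,0,0,0,0
0,0,0,0,0,0,0
0,0,0,0,0,0,0
0,0,0,0,0,0,0
0,0,0,0,0,0,0' | python3 nudge.py | sed -n '2p'; done
echo '0,0,0,-0.06,0.1275,0,0
0,0,0,-0.06,0.1275,0,0
0,0,0,0,0.1275,0,0
0,0,0,0,0,0,0' | python3 nudge.py | sed -n '2,3p'
python3 goal.py .4605 -.079 .029 111.5
```

```text
ee_pos: [0.4789, -0.3198, 0.1629]
ee_rot: [0.123, 0.655, 0.732, 0.14]
ee_pos: [0.4789, -0.3198, 0.1628]
ee_pos: [0.4789, -0.3198, 0.1628]
ee_pos: [0.4789, -0.3198, 0.1628]
ee_pos: [0.4478, -0.3219, 0.2696]
ee_rot: [0.001, 0.663, 0.748, 0.004]
[ 0.4605 -0.079   0.17  ] [-0. -0. -1.] (array([0.2392, 0.041 , 0.1009]), array([ 0.0085, -0.0034, -0.2547]))
```

```bash
echo '0,0.06,0.015,0,0,0,0
0,0.06,0.015,0,0,0,0
0,0,0.011,0,0.005,0,-0.127
0,0,0,0,0.004,0,-0.127
0,0,0,0,0,0,0' | python3 nudge.py | sed -n '2,3p'
cat > look.py <<'E'
from seg import *
import sys
f=sys.argv[1]
c,im=shot("wrist",f)
M=masks(im)
def rep(n,mask,g,z,r):
    p=proj(c,(*g,z))
    try:
        b=blob(im,mask,p,r);bx=np.array([onz(c,k,z)[:2] for k in b[3]]);e1=bx[1]-bx[0];e2=bx[2]-bx[1];e=max(e1,e2,key=lambda v:v@v)
        print(n,p.round(),b[0].round(1),onz(c,b[0],z).round(4),np.hypot(*e1).round(3),np.hypot(*e2).round(3),"ang",round(np.degrees(np.arctan2(e[1],e[0]))%180,1))
    except Exception as ex: print(n,p,ex)
rep("carton",M["tinm"],(.46,-.079),.029,60);rep("tin",M["tinm"],(.564,-.149),.017,48);rep("sj",M["yel"],(.46,-.165),.039,40)
E
python3 look.py w5; python3 goal.py .4605 -.079 .029 111.5
```

```text
ee_pos: [0.4703, -0.2168, 0.271]
ee_rot: [-0.001, 0.566, 0.825, 0.003]
carton [368.  37.] [380.   47.5] [ 0.4723 -0.083   0.029 ] 0.056 0.072 ang 114.9
tin [441. 161.] [434.  155.5] [ 0.5557 -0.1466  0.017 ] 0.058 0.074 ang 161.8
sj [330. 138.] [330. 138.] [ 0.46   -0.1652  0.039 ] 0.035 0.035 ang 21.1
[ 0.4605 -0.079   0.17  ] [-0. -0. -1.] (array([0.132 , 0.0399, 0.1018]), array([ 0.0039, -0.0046, -0.0096]))
```

View pics/w5.png

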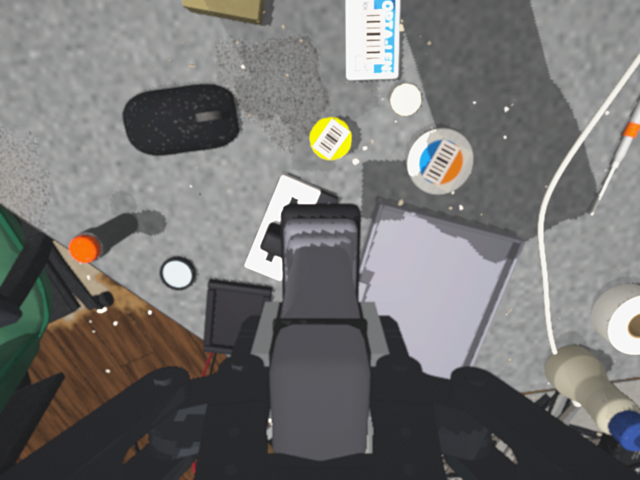

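The wrist view shows the carton unmoved at (373,38), the tin at (440,160) and the small jar at (330,138). Next is the carton.

```bash
echo '0,0.044,0.0133,0,0,0,0
0,0.044,0.0133,0,0,0,0
0,0.044,0.0133,0,0,0,0
0,0,0,0.05,0.004,0,-0.01
0,0,0,0.05,0,0,0' | python3 nudge.py | sed -n '2,3p'
echo '0,0,0,0,0,0,0
0,0,0,0,0,0,0
0,0,0,0,0,0,0' | python3 nudge.py | sed -n '2,3p'
python3 goal.py .4605 -.079 .029 111.5
python3 - <<'E'
from seg import *
c,im=shot("wrist","w6");g=cv2.cvtColor(im,cv2.COLOR_BGR2HSV)
m=cv2.inRange(g,(95,100,80),(125,255,255));ys,xs=np.nonzero(m);print("blue",len(xs),np.median(xs),np.median(ys),"expected label",proj(c,(.4605,-.079,.029)))
for dx,dy in((-.022,-.032),(-.022,.032),(.022,.032),(.022,-.032)):
    a=np.radians(21.5);print(proj(c,(.4605+dx*np.cos(a)-dy*np.sin(a),-.079+dx*np.sin(a)+dy*np.cos(a),.029)).round())
cv2.imwrite("pics/w6c.png",im[:320])
E
```

```text
ee_pos: [0.462, -0.0855, 0.1887]
ee_rot: [-0.003, 0.56, 0.828, 0.005]
ee_pos: [0.4613, -0.0882, 0.19]
ee_rot: [-0.003, 0.561, 0.828, 0.002]
[ 0.4605 -0.079   0.17  ] [-0. -0. -1.] (array([0.0087, 0.0027, 0.0201]), array([ 0.0006, -0.0072,  0.0037]))
blue 427 351.0 196.0 expected label [324.48300195 205.75677209]
[295. 248.]
[294. 161.]
[356. 161.]
[354. 248.]
```

View pics/w6c.png

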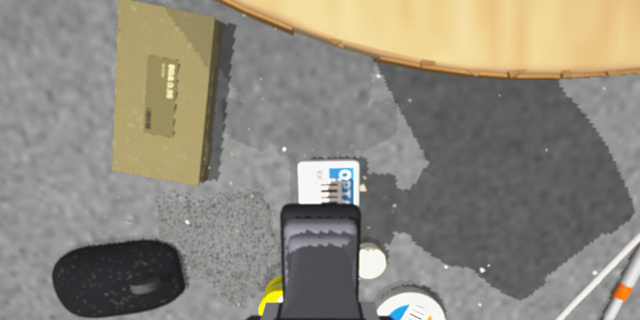

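The carton corners show at (298,162) and (358,160), within 2 mm of prediction. I finish the approach and hold.

```bash
echo '0,0.009,0.0045,0.02,0,-0.007,0
0,0,0,0,0,0,0
0,0,0,0,0,0,0
0,0,0,0,0,0,0
0,0,0,0,0,0,0' | python3 nudge.py | sed -n '2,3p'
python3 goal.py .4605 -.079 .029 111.5
```

```text
ee_pos: [0.4614, -0.078, 0.169]
ee_rot: [-0.001, 0.561, 0.828, -0.0]
[ 0.4605 -0.079   0.17  ] [-0. -0. -1.] (array([-0.0006, -0.0012, -0.001 ]), array([-0.0008, -0.0008,  0.0043]))
```

```bash
for i in 1 2 3; do echo '0,0,0,0,0,0,0
0,0,0,0,0,0,0
0,0,0,0,0,0,0
0,0,0,0,0,0,0
0,0,0,0,0,0,0' | python3 nudge.py | sed -n '2p'; done
echo '0,0,0,-0.045,0,0,0
0,-0.06,0,-0.045,0,0,0
0,-0.06,0,0,0,0,0.15
0,-0.01,0,0,0,0,0.15
0,0,0,0,0,0,0.15' | python3 nudge.py | sed -n '2,3p'
echo '0,0,0,0,0,0,0
0,0,0,0,0,0,0' | python3 nudge.py | sed -n '2,3p'
python3 look.py w7; python3 goal.py .564 -.149 .017 85.8
```

```text
ee_pos: [0.4612, -0.0779, 0.1686]
ee_pos: [0.4612, -0.0778, 0.1686]
ee_pos: [0.4612, -0.0779, 0.1686]
ee_pos: [0.4999, -0.1783, 0.2521]
ee_rot: [0.0, 0.723, 0.691, -0.001]
ee_pos: [0.5001, -0.1764, 0.252]
ee_rot: [-0.0, 0.719, 0.695, -0.001]
carton [267.  80.] [274.8  76.4] [ 0.4667 -0.0763  0.029 ] 0.05 0.065 ang 115.0
tin [393. 162.] [391.9 160.6] [ 0.5634 -0.1477  0.017 ] 0.057 0.083 ang 105.0
sj [273. 189.] [273.8 188. ] [ 0.4611 -0.1644  0.039 ] 0.037 0.035 ang 31.0
[ 0.564 -0.149  0.158] [-0. -0. -1.] (array([0.0296, 0.063 , 0.094 ]), array([-0.0011,  0.0006,  0.0391]))
```

```bash
echo '0,0.03,0.032,0,0,0,0
0,0,0.032,0,0,0,0.039
0,0,0,0.047,0,0,0
0,0,0,0.047,0,0,0
0,0,0,0,0,0,0' | python3 nudge.py | sed -n '2,3p'
python3 goal.py .564 -.149 .017 85.8
python3 - <<'E'
from seg import *
c,im=shot("wrist","w8");print(proj(c,(.564,-.149,.017)))
g=im[:, :].max(2)
p=proj(c,(.564,-.149,.017))
# rim circle expected vs. seen
for a in np.arange(0,360,30):
    e=proj(c,(.564+.03*np.cos(np.radians(a)),-.149+.03*np.sin(np.radians(a)),.017));d=(e-p);vals=[]
    for k in np.arange(.7,1.4,.05):
        u=(p+d*k).astype(int);vals.append(int(im[u[1],u[0]].max()))
    print(a,e.round(),vals)
E
```

```text
ee_pos: [0.5635, -0.1485, 0.156]
ee_rot: [-0.002, 0.733, 0.68, -0.002]
[ 0.564 -0.149  0.158] [-0. -0. -1.] (array([-0.0005,  0.0005, -0.002 ]), array([-0.0056,  0.0007, -0.0017]))
[322.50581448 223.97803694]
0 [366. 221.] [65, 36, 30, 41, 176, 175, 138, 89, 91, 93, 92, 94, 95, 94]
30 [360. 200.] [28, 35, 79, 152, 183, 175, 109, 92, 92, 91, 90, 89, 90, 91]
60 [342. 185.] [137, 134, 132, 139, 157, 152, 97, 71, 86, 89, 87, 86, 86, 71]
90 [319. 180.] [134, 133, 133, 134, 133, 127, 105, 75, 128, 133, 134, 133, 131, 129]
120 [297. 188.] [241, 240, 239, 239, 239, 211, 117, 166, 142, 123, 121, 121, 121, 119]
150 [282. 205.] [32, 33, 31, 30, 29, 62, 124, 121, 121, 127, 139, 148, 151, 150]
180 [279. 227.] [84, 84, 81, 74, 50, 77, 172, 131, 138, 140, 136, 133, 136, 138]
210 [287. 247.] [84, 85, 84, 84, 81, 79, 81, 78, 49, 88, 140, 138, 137, 137]
240 [304. 261.] [74, 75, 76, 76, 76, 77, 76, 76, 76, 76, 76, 76, 76, 75]
270 [326. 265.] [75, 75, 75, 77, 76, 75, 76, 77, 76, 76, 76, 77, 76, 76]
300 [347. 258.] [78, 73, 74, 74, 74, 75, 76, 75, 75, 76, 80, 89, 97, 83]
330 [362. 242.] [78, 82, 82, 80, 52, 66, 146, 120, 135, 135, 138, 138, 139, 140]
```

The tin rim is exactly where predicted. Hold, then on to the small jar.

```bash
for i in 1 2 3 4; do echo '0,0,0,0,0,0,0
0,0,0,0,0,0,0
0,0,0,0,0,0,0
0,0,0,0,0,0,0
0,0,0,0,0,0,0' | python3 nudge.py | sed -n '2p'; done
echo '0,0,0,-0.05,0,0,0
0,0,-0.05,-0.01,0,0,0
0,-0.02,-0.05,0,0,0,0.087
0,0,0,0,0,0,0.087
0,0,0,0,0,0,0' | python3 nudge.py | sed -n '2,3p'
python3 goal.py .4605 -.165 .039 75.8
```

```text
ee_pos: [0.5651, -0.1492, 0.158]
ee_pos: [0.5651, -0.1492, 0.158]
ee_pos: [0.5651, -0.1492, 0.1579]
ee_pos: [0.5651, -0.1492, 0.158]
ee_pos: [0.464, -0.1611, 0.2182]
ee_rot: [-0.0, 0.79, 0.613, -0.0]
[ 0.4605 -0.165   0.18  ] [-0. -0. -1.] (array([-0.0046, -0.0025,  0.0383]), array([-0.0005,  0.0002, -0.0021]))
```

```bash
echo '0,-0.0046,-0.0025,0.038,0,0,0
0,0,0,0,0,0,0
0,0,0,0,0,0,0
0,0,0,0,0,0,0' | python3 nudge.py | sed -n '2p'
python3 goal.py .4605 -.165 .039 75.8; python3 look.py w9
for i in 1 2 3 4; do echo '0,0,0,0,0,0,0
0,0,0,0,0,0,0
0,0,0,0,0,0,0
0,0,0,0,0,0,0
0,0,0,0,0,0,0' | python3 nudge.py | sed -n '2p'; done
python3 goal.py .438 -.3745 .004 103.2 0 0.08 .082
```

```text
ee_pos: [0.461, -0.1655, 0.181]
[ 0.4605 -0.165   0.18  ] [-0. -0. -1.] (array([ 0.0004, -0.0006,  0.001 ]), array([ 0.0002,  0.0013, -0.0023]))
carton [286.  94.] [297.7  84.3] [ 0.469  -0.0751  0.029 ] 0.055 0.066 ang 115.5
tin [455. 157.] [455.  159.9] [ 0.5636 -0.1508  0.017 ] 0.058 0.064 ang 85.0
sj [319. 222.] [319. 197.] [ 0.4644 -0.1484  0.039 ] 0.026 0.008 ang 165.7
ee_pos: [0.4603, -0.1653, 0.1801]
ee_pos: [0.4603, -0.1653, 0.1801]
ee_pos: [0.4603, -0.1653, 0.1801]
ee_pos: [0.4603, -0.1653, 0.1801]
[ 0.438  -0.3745  0.166 ] [-0. -0. -1.] (array([-0.2082,  0.0303,  0.0143]), array([-0.0012,  0.0009, -0.4811]))
```

```bash
echo '0,0,0,-0.05,0,0,0
0,-0.052,0.0075,0,0,0,0
0,-0.052,0.0075,0,0,0,0
0,-0.052,0.0075,0,0,0,0
0,-0.052,0.0075,0,0,0,0' | python3 nudge.py | sed -n '2,3p'
echo '0,0,0,0,0,0,-0.161
0,0,0,0,0,0,-0.161
0,0,0,0,0,0,-0.161
0,0,0,0,0,0,0
0,0,0,0,0,0,0' | python3 nudge.py | sed -n '2,3p'
python3 goal.py .4375 -.3745 .004 103.2 0 0 .082
python3 - <<'E'
from h import *
c,im=shot("wrist","w10")
for x,y in((-.041,-.033),(-.041,.033),(.041,.033),(.041,-.033)):
    a=np.radians(103.2);print(proj(c,(.4385+x*np.cos(a)-y*np.sin(a),-.3745+x*np.sin(a)+y*np.cos(a),.01)).round(1))
E
```

```text
ee_pos: [0.4382, -0.3733, 0.2302]
ee_rot: [-0.0, 0.79, 0.613, -0.001]
ee_pos: [0.4382, -0.3719, 0.2303]
ee_rot: [-0.0, 0.622, 0.783, -0.001]
[ 0.4375 -0.3745  0.086 ] [-0. -0. -1.] (array([-0.0023, -0.001 ,  0.1443]), array([-0.0014,  0.0005, -0.0019]))
[357.6 246.9]
[283.8 247. ]
[281.1 154. ]
[360.  153.8]
```

View pics/w10.png

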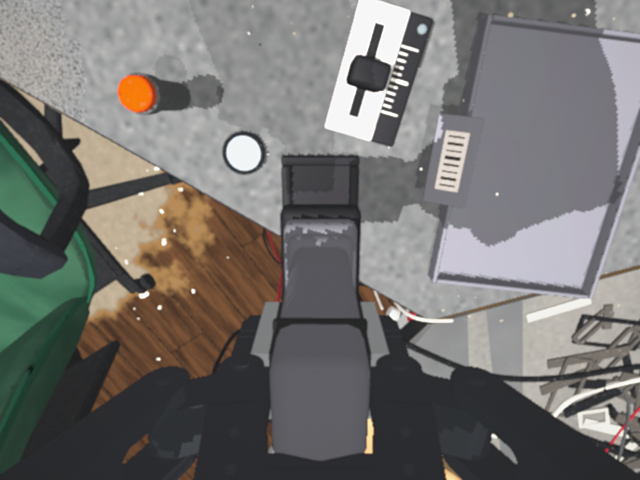

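The dock rim corners are at (283,156) and (357,157), aligned with the nose. I lower the reader.

```bash
echo '0,-0.002,-0.001,0.04,0,0,0
0,0,0,0.04,0,0,0
0,0,0,0.04,0,0,0
0,0,0,0.012,0,0,0
0,0,0,0,0,0,0' | python3 nudge.py | sed -n '2,4p'
echo '0,0,0,0.004,0,0,0
0,0,0,0.004,0,0,0
0,0,0,0.002,0,0,0
0,0,0,0,0,0,0' | python3 nudge.py | sed -n '2,4p'
```

```text
ee_pos: [0.4374, -0.3744, 0.0985]
ee_rot: [-0.0, 0.621, 0.784, -0.001]
ft_force: [1.2, 0.0, -1.5]
ee_pos: [0.4376, -0.3742, 0.0884]
ee_rot: [-0.0, 0.62, 0.784, -0.001]
ft_force: [0.0, 0.6, -0.9]
```

```bash
echo '0,0,0,0.0015,0,0,0
0,0,0,0.001,0,0,0
0,0,0,0,0,0,0' | python3 nudge.py | sed -n '2,4p'
echo '0.05,0,0,0,0,0,0
0.05,0,0,0,0,0,0
0.05,0,0,0,0,0,0
0.05,0,0,-0.04,0,0,0
0.05,0,0,-0.05,0,0,0' | python3 nudge.py | sed -n '2,6p'
echo '0.05,0,0,-0.05,0,0,0
0.05,0,0,-0.02,0,0,0
0.05,0,0,0,0,0,0' | python3 nudge.py | sed -n '2,6p'
python3 - <<'E'
from h import *
c,im=shot("wrist","w11")
a=np.radians(103.2)
def cor(hx,hy,z,cx=.4375,cy=-.3745): return [proj(c,(cx+x*np.cos(a)-y*np.sin(a),cy+x*np.sin(a)+y*np.cos(a),z)).round(0).tolist() for x,y in((-hx,-hy),(-hx,hy),(hx,hy),(hx,-hy))]
print("top",cor(.017,.013,.139),"nose",cor(.029,.021,.01))
p=proj(c,(.4375,-.3745,.139)).astype(int);print(p,[int(v) for v in im[p[1],p[0]-50:p[0]+51:4].max(1)])
cv2.imwrite("pics/x.png",im)
from scipy.spatial.transform import Rotation
s=env.read_state();print(s["ee_pos"],s["time"],s["joint_pos"].round(2))
E
```

```text
ee_pos: [0.4379, -0.3747, 0.0868]
ee_rot: [0.0, 0.62, 0.784, -0.0]
ft_force: [-2.0, 3.7, 17.8]
ee_pos: [0.437, -0.3738, 0.1762]
ee_rot: [-0.001, 0.62, 0.784, -0.001]
ft_force: [1.4, 0.1, 0.7]
opening: 0.0499
finger_force: 0.0
ee_pos: [0.4382, -0.3741, 0.2466]
ee_rot: [0.001, 0.62, 0.784, -0.0]
ft_force: [0.4, -0.2, -2.0]
opening: 0.0498
finger_force: 0.0
top [[340.0, 263.0], [299.0, 263.0], [298.0, 210.0], [341.0, 210.0]] nose [[342.0, 226.0], [297.0, 226.0], [296.0, 163.0], [343.0, 163.0]]
[319 237] [84, 112, 108, 110, 65, 77, 77, 85, 198, 221, 222, 135, 135, 138, 137, 137, 133, 117, 73, 75, 73, 66, 174, 176, 171, 168]
[ 0.43787736 -0.37363867  0.24543851] 29.55 [-0.18  0.38  1.    1.86 -0.36  1.1   1.19]
```

```bash
echo '0.055,0,0,0,0,0,0.139
0.055,0,0,0,0,0,0.139
0.055,0,0,0,0,0,0' | python3 nudge.py 20| sed -n '2,3p'; python3 goal.py .446 -.2664 0 87.3 0 0 .028
python3 - <<'E'
from m import *
c,im=shot("wrist","w12");print(proj(c,(.446,-.2664,.054)))
E
```

```text
ee_pos: [0.4373, -0.3736, 0.2444]
ee_rot: [-0.001, 0.723, 0.691, -0.002]
[ 0.446  -0.2664  0.028 ] [-0. -0. -1.] (array([0.1076, 0.0046, 0.2163]), array([-0.0036,  0.0007,  0.002 ]))
[326.84243967  60.7073961 ]
```

```bash
echo '0.055,0.054,0.0025,0,0,0,0
0.055,0.054,0.002,0,0,0,0
0.055,0,0,0.055,0,0,0
0.055,0,0,0.055,0,0,0
0.055,0,0,0.055,0,0,0' | python3 nudge.py 20| sed -n '2,3p'
echo '0.055,0,0,0.04,0,0,0
0.055,0,0,0.011,0,0,0
0.055,0,0,0,0,0,0
0,0,0,0,0,0,0
0,0,0,0,0,0,0' | python3 nudge.py 20| sed -n '2,4p'
echo '0,0,0,0,0,0,0
0,0,0,0,0,0,0' | python3 nudge.py 20| sed -n '2,6p'; python3 goal.py .4455 -.29 0 87.3 0 0 .028
```

```text
ee_pos: [0.447, -0.2666, 0.0787]
ee_rot: [-0.0, 0.721, 0.693, -0.001]
ee_pos: [0.4491, -0.2681, 0.0315]
ee_rot: [0.002, 0.723, 0.691, 0.0]
ft_force: [7.1, -0.4, 9.1]
ee_pos: [0.4492, -0.2681, 0.0315]
ee_rot: [0.002, 0.723, 0.691, 0.0]
ft_force: [5.8, -0.2, 6.7]
opening: 0.0279
finger_force: 24.7
[ 0.4455 -0.29    0.028 ] [-0. -0. -1.] (array([-0.0221, -0.0027,  0.0036]), array([0.0033, 0.0022, 0.0026]))
```

```bash
echo '0,-0.007,0,0,0,0,0
0,-0.007,0,0,0,0,0
0,-0.006,0,0,0,0,0
0,-0.004,0,0,0,0,0
0,0,0,0,0,0,0' | python3 nudge.py | sed -n '2,6p'
echo '0,-0.001,0,0,0,0,0
0,0,0,0,0,0,0
0.055,0,0,0,0,0,0
0.055,0,0,0,0,0,0
0.055,0,0,0,0,0,0' | python3 nudge.py | sed -n '2,6p'
echo '0.055,0,0,-0.055,0,0,0
0.055,0,0,-0.055,0,0,0
0.055,0,0,-0.055,0,0,0
0.08,0,0,-0.03,0,0,0
0.08,0,0,0,0,0,0' | python3 nudge.py | sed -n '2,6p'
python3 - <<'E'
from m import *
c,im=shot("wrist","w13")
for y in(-.2904,-.2852,-.265): print(proj(c,(.446+(y+.265)*.047,y,.054)).round(1),end=' ')
V=im.max(2);m=(V<50).astype(np.uint8)*255
p=proj(c,(.446,-.285,.05));w=np.zeros_like(m);cv2.circle(w,(int(p[0]),int(p[1])),45,255,-1);m&=w
m=cv2.morphologyEx(m,cv2.MORPH_OPEN,np.ones((13,13),np.uint8));n,l,s,ce=cv2.connectedComponentsWithStats(m)
for i in range(1,n):print(s[i],ce[i].round(1),onz(c,ce[i],.05).round(4))
cv2.imwrite("pics/w13c.png",cv2.resize(im[60:340,180:520],None,fx=2.1,fy=2.1))
E
```

```text
ee_pos: [0.4484, -0.2897, 0.0314]
ee_rot: [0.0, 0.722, 0.692, 0.002]
ft_force: [6.7, 13.1, 15.0]
opening: 0.0275
finger_force: 25.9
ee_pos: [0.4458, -0.2927, 0.0301]
ee_rot: [0.0, 0.723, 0.691, -0.001]
ft_force: [0.0, -0.6, -1.1]
opening: 0.055
finger_force: 0.0
ee_pos: [0.4468, -0.2929, 0.2266]
ee_rot: [0.001, 0.723, 0.691, 0.0]
ft_force: [0.2, 1.0, -0.7]
opening: 0.0796
finger_force: 0.0
[317.3 208.5] [317.2 201.7] [317.2 174.8]
```

View pics/w13c.png

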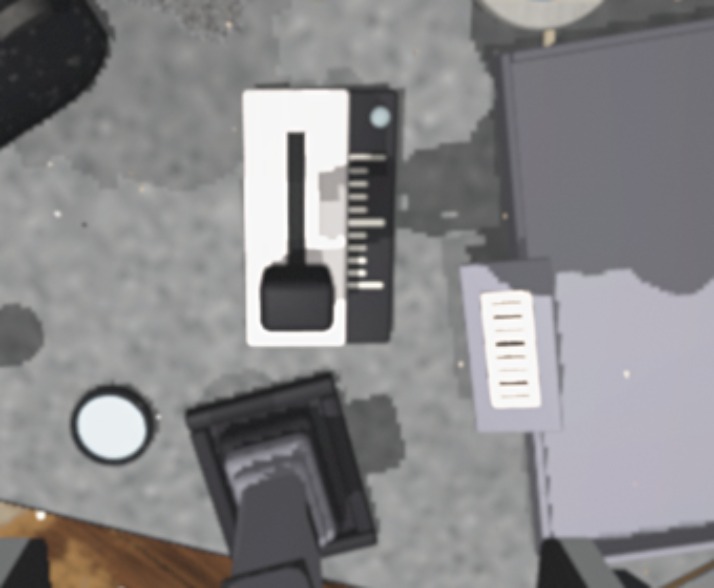

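The dimmer grip is at the last tick (its right end), and the reader stands inside the dock rim. Now loading, starting with a fresh look at the carton.

```bash
echo '0.075,0.055,0,-0.02,0,0,0
0.075,0.055,0,-0.02,0,0,0
0.075,0.02,0,0,0,0,-0.14
0.075,0,0,0,0,0,-0.14
0.075,0,0,0,0,0,-0.14' | python3 nudge.py 40| sed -n '2,3p'
echo '0.075,0,0,0,0,0,0
0.075,0,0,0,0,0,0' | python3 nudge.py | sed -n '2,3p'
cat > scan.py <<'E'
from m import *
import sys
c,im=shot("wrist",sys.argv[1])
hsv=cv2.cvtColor(im,cv2.COLOR_BGR2HSV)
def comps(m,lo,z,n):
    m=cv2.morphologyEx(m,cv2.MORPH_CLOSE,np.ones((9,9),np.uint8));m=cv2.morphologyEx(m,cv2.MORPH_OPEN,np.ones((7,7),np.uint8))
    for k in cv2.findContours(m,cv2.RETR_EXTERNAL,cv2.CHAIN_APPROX_NONE)[0]:
        if cv2.contourArea(k)<lo: continue
        r=cv2.minAreaRect(k);p=onz(c,r[0],z);b=np.array([onz(c,u,z)[:2] for u in cv2.boxPoints(r)]);e1=b[1]-b[0];e2=b[2]-b[1];e=max(e1,e2,key=lambda v:v@v)
        if .40<p[0]<.72 and -.45<p[1]<.0: print(n,np.round(r[0]),p.round(4),np.hypot(*e1).round(3),np.hypot(*e2).round(3),round(np.degrees(np.arctan2(e[1],e[0]))%180,1))
comps(cv2.inRange(hsv,(22,120,90),(38,255,255)),150,.039,"yel")
comps(cv2.inRange(hsv,(0,0,200),(180,30,255)),250,.029,"white")
comps(cv2.inRange(hsv,(95,110,80),(125,255,255)),60,.023,"blue")
comps(cv2.inRange(hsv,(5,130,120),(17,255,255)),60,.017,"orange")
E
python3 scan.py w14;python3 goal.py .4622 -.0783 0 111.5 0 0 .1
```

```text
ee_pos: [0.4517, -0.1898, 0.2551]
ee_rot: [0.0, 0.561, 0.828, -0.002]
ee_pos: [0.4518, -0.1907, 0.2555]
ee_rot: [0.001, 0.565, 0.825, -0.002]
yel [331. 163.] [ 0.4484 -0.1586  0.039 ] 0.029 0.012 64.5
white [350. 344.] [ 0.5312 -0.3165  0.029 ] 0.049 0.02 95.6
white [300. 254.] [ 0.453 -0.247  0.029] 0.074 0.047 87.5
white [414. 224.] [ 0.5379 -0.1829  0.029 ] 0.037 0.025 21.3
white [342. 176.] [ 0.4618 -0.167   0.029 ] 0.029 0.019 75.3
white [416. 135.] [ 0.5067 -0.1125  0.029 ] 0.02 0.025 115.6
white [386.  73.] [ 0.4632 -0.0773  0.029 ] 0.043 0.063 115.0
blue [409. 201.] [ 0.5269 -0.1663  0.023 ] 0.021 0.009 87.9
blue [403.  72.] [ 0.4769 -0.0708  0.023 ] 0.006 0.024 114.8
blue [398.  40.] [ 0.4633 -0.0508  0.023 ] 0.016 0.007 21.2
orange [438. 212.] [ 0.5579 -0.1674  0.017 ] 0.024 0.01 87.0
[ 0.4622 -0.0783  0.1   ] [-0. -0. -1.] (array([0.1014, 0.0507, 0.1552]), array([-0.0017,  0.003 , -0.0038]))
```

The carton is where expected (long side at 115°). The tin has been knocked to about (.542,-.167), after its reading. I fetch the carton.

```bash
echo '0.07,0.05,0.026,0,0,0,-0.03
0.07,0.05,0.026,0,0,0,-0.03
0.07,0,0,0.05,0,0,0
0.07,0,0,0.05,0,0,0
0.07,0,0,0,0,0,0' | python3 nudge.py 40| sed -n '2,3p'
python3 goal.py .463 -.077 0 115 0 0 .005
```

```text
ee_pos: [0.4601, -0.0794, 0.1534]
ee_rot: [-0.001, 0.539, 0.842, -0.004]
[ 0.463 -0.077  0.005] [-0. -0. -1.] (array([0.0014, 0.0048, 0.1484]), array([-0.008 ,  0.0033, -0.0046]))
```

```bash
echo '0.07,0.001,0.004,0.05,-0.005,0,0
0.07,0,0,0.05,0,0,0
0.07,0,0,0.036,0,0,0
0.07,0,0,0.012,0,0,0
0.07,0,0,0,0,0,0' | python3 nudge.py 40| sed -n '2,4p'
echo '0,0,0,0,0,0,0
0,0,0,0,0,0,0
0,0,0,0,0,0,0
0,0,0,0,0,0,0' | python3 nudge.py 40| sed -n '2,6p'
echo '0,0,0,-0.02,0,0,0
0,0,0,-0.05,0,0,0
0,0,0,-0.05,0,0,0
0,0,0,0,0,0,0' | python3 nudge.py 40| sed -n '2,6p'
```

```text
ee_pos: [0.4669, -0.0765, 0.0089]
ee_rot: [0.003, 0.538, 0.843, 0.001]
ft_force: [-0.6, 0.4, -0.7]
ee_pos: [0.467, -0.0761, 0.0091]
ee_rot: [0.003, 0.538, 0.843, 0.002]
ft_force: [-2.0, 0.3, 18.1]
opening: 0.0429
finger_force: 38.1
ee_pos: [0.4672, -0.0757, 0.1308]
ee_rot: [0.004, 0.538, 0.843, 0.003]
ft_force: [0.1, -0.4, -1.0]
opening: 0.0431
finger_force: 43.1
```

```bash
python3 goal.py .619 -.3626 0 96.5 0 0 .13
echo '0,0,0,0,0,0,0.107
0,0,0,0,0,0,0.107
0,0,0,0,0,0,0.107
0,0,0,0,0,0,0' | python3 nudge.py | sed -n '2,3p';python3 goal.py .619 -.3626 0 96.5 0 0 .13
```

```text
[ 0.619  -0.3626  0.13  ] [-0. -0. -1.] (array([-0.3242,  0.0165,  0.0021]), array([0.0102, 0.0018, 0.3221]))
ee_pos: [0.4651, -0.076, 0.1274]
ee_rot: [0.002, 0.666, 0.746, 0.001]
[ 0.619  -0.3626  0.13  ] [-0. -0. -1.] (array([-0.3023,  0.1203, -0.0016]), array([0.0041, 0.0017, 0.0008]))
```

```bash
echo '0,-0.05,0.02,0,0,0,0
0,-0.05,0.02,0,0,0,0
0,-0.05,0.02,0,0,0,0
0,-0.05,0.02,0,0,0,0
0,-0.05,0.02,0,0,0,0' | python3 nudge.py | sed -n '2,3p'
echo '0,-0.05,0.02,0,0,0,0
0,0,0,0,0,0,0
0,0,0,0,0,0,0' | python3 nudge.py | sed -n '2,3p'
python3 goal.py .619 -.3626 0 96.5 0 0 .0135
python3 - <<'E'
from m import *
c,im=shot("wrist","w15")
# tray rim edges: print expected corner pixels and local brightness profile across left(-x'... ) walls
a=np.radians(6.5);ce=np.array([.612,-.303])
P=lambda x,y,z:proj(c,(ce[0]+x*np.cos(a)-y*np.sin(a),ce[1]+x*np.sin(a)+y*np.cos(a),z))
g=cv2.cvtColor(im,cv2.COLOR_BGR2GRAY)
def prof(f,rng):
    return [int(g[int(v),int(u)]) if 0<=u<640 and 0<=v<480 else -1 for u,v in (f(t) for t in rng)]
r=np.arange(-.02,.021,.002)
print("far wall",prof(lambda t:P(.072+t,.06,.018),r));print("near wall",prof(lambda t:P(-.072+t,.06,.018),r));print("left wall",prof(lambda t:P(.02,.107+t,.018),r))
E
```

```text
ee_pos: [0.5937, -0.3147, 0.1281]
ee_rot: [0.002, 0.665, 0.747, 0.001]
ee_pos: [0.6181, -0.3604, 0.128]
ee_rot: [0.002, 0.665, 0.747, 0.001]
[ 0.619  -0.3626  0.0135] [-0. -0. -1.] (array([-0.0022,  0.0002,  0.1146]), array([0.0039, 0.0007, 0.0013]))
far wall [128, 98, 95, 94, 95, 94, 94, 75, 60, 60, 87, 84, 76, 78, 81, 81, 78, 80, 77, 74, 76]
near wall [113, 107, 106, 106, 106, 110, 117, 122, 112, 106, 128, 92, 60, 72, 76, 94, 134, 134, 135, 135, 133]
left wall [-1, -1, -1, -1, -1, -1, -1, -1, -1, -1, -1, -1, -1, -1, -1, -1, -1, -1, -1, -1, -1]
```

```bash
echo '0,-0.002,0,0.05,0.003,0,0
0,0,0,0.045,0,0,0
0,0,0,0.012,0,0,0
0,0,0,0.005,0,0,0
0,0,0,0,0,0,0' | python3 nudge.py | sed -n '2,4p'
echo '0,0,0,0.002,0,0,0
0,0,0,0,0,0,0' | python3 nudge.py | sed -n '2,4p'
```

```text
ee_pos: [0.6199, -0.3629, 0.0181]
ee_rot: [0.002, 0.666, 0.746, 0.0]
ft_force: [0.3, -0.5, -0.5]
ee_pos: [0.6195, -0.3628, 0.0153]
ee_rot: [0.001, 0.666, 0.746, 0.0]
ft_force: [-0.3, 0.7, -1.2]
```

```bash
echo '0,0,0,0.002,0,0,0
0,0,0,0,0,0,0' | python3 nudge.py | sed -n '2,4p'
echo '0.065,0,0,0,0,0,0
0.065,0,0,0,0,0,0
0.065,0,0,0,0,0,0
0.065,0,0,-0.06,0,0,0
0.065,0,0,-0.06,0,0,0' | python3 nudge.py | sed -n '2,5p'
echo '0.08,0,0,-0.06,0,0,0
0.08,0.06,-0.01,-0.06,0,0,0
0.08,0.06,-0.01,0,0,0,0
0.08,0,-0.01,0,0,0,0
0.08,0,0,0,0,0,0' | python3 nudge.py | sed -n '2,5p'
echo '0.08,0,0,0,0,0,0' | python3 nudge.py | sed -n '2,5p'
python3 scan.py w16
```

```text
ee_pos: [0.6195, -0.3628, 0.0134]
ee_rot: [0.001, 0.666, 0.746, 0.0]
ft_force: [-3.4, 2.2, 9.9]
ee_pos: [0.6185, -0.3625, 0.1336]
ee_rot: [0.001, 0.666, 0.746, -0.0]
ft_force: [1.5, -0.8, 1.1]
opening: 0.0653
ee_pos: [0.5795, -0.2622, 0.2366]
ee_rot: [0.001, 0.666, 0.746, 0.0]
ft_force: [0.5, -0.0, -0.7]
opening: 0.0801
ee_pos: [0.5799, -0.2634, 0.2363]
ee_rot: [0.001, 0.666, 0.746, -0.0]
ft_force: [-1.1, -0.4, -0.3]
opening: 0.0798
yel [193.  64.] [ 0.4751 -0.1686  0.039 ] 0.029 0.012 77.9
yel [155.  50.] [ 0.4472 -0.1622  0.039 ] 0.02 0.007 74.3
white [350. 314.] [ 0.619  -0.3632  0.029 ] 0.043 0.064 98.7
white [255. 254.] [ 0.5294 -0.3156  0.029 ] 0.017 0.048 96.2
white [179. 229.] [ 0.4633 -0.3003  0.029 ] 0.015 0.018 91.1
white [173. 160.] [ 0.4577 -0.2421  0.029 ] 0.044 0.064 91.6
white [173.  57.] [ 0.4568 -0.1649  0.029 ] 0.029 0.018 74.5
white [287.  74.] [ 0.5436 -0.1671  0.029 ] 0.055 0.056 96.6
blue [366. 316.] [ 0.6343 -0.3666  0.023 ] 0.006 0.024 98.4
blue [269.  70.] [ 0.5289 -0.1659  0.023 ] 0.025 0.01 86.2
orange [306.  77.] [ 0.5576 -0.1676  0.017 ] 0.026 0.01 86.9
```

```bash
python3 goal.py .543 -.1665 0 96.5 0 0 .12
python3 - <<'E'
from m import *
from seg import masks,blob
c=cam("wrist");print(onz(c,(287,74),.017),onz(c,(173,57.3),.039))
E
```

```text
[ 0.543  -0.1665  0.12  ] [-0. -0. -1.] (array([ 0.1008, -0.026 ,  0.116 ]), array([ 0.0014,  0.0022, -0.0013]))
[ 0.54262869 -0.16691165  0.017     ] [ 0.46019342 -0.16611946  0.039     ]
```

```bash
echo '0.075,0.05,-0.013,0,0,0,0
0.075,0.05,-0.013,0,0,0,0
0.075,0,0,0.058,0,0,0
0.075,0,0,0.058,0,0,0
0.075,0,0,0,0,0,0' | python3 nudge.py 40| sed -n '2,3p'
python3 goal.py .543 -.1667 0 96.5 0 0 .002; python3 scan.py w17 | grep -v yel
```

```text
ee_pos: [0.5409, -0.1665, 0.1175]
ee_rot: [-0.001, 0.666, 0.746, -0.002]
[ 0.543  -0.1667  0.002 ] [-0. -0. -1.] (array([-0.0003,  0.0026,  0.1155]), array([-0.0044,  0.0012, -0.0013]))
white [280. 440.] [ 0.5283 -0.3049  0.029 ] 0.016 0.021 95.3
white [170. 326.] [ 0.4552 -0.2276  0.029 ] 0.045 0.037 87.4
white [319. 258.] [ 0.5403 -0.1736  0.029 ] 0.035 0.057 167.6
white [174. 236.] [ 0.4568 -0.1697  0.029 ] 0.03 0.019 74.5
white [280. 140.] [ 0.5125 -0.11    0.029 ] 0.022 0.023 95.7
blue [301. 238.] [ 0.5285 -0.1647  0.023 ] 0.028 0.01 85.7
orange [350. 234.] [ 0.5574 -0.1604  0.017 ] 0.009 0.013 98.0
```

```bash
echo '0.075,0,0.002,0.05,-0.004,0,0
0.075,0,0,0.045,0,0,0
0.075,0,0,0.012,0,0,0
0.075,0,0,0.008,0,0,0
0.075,0,0,0,0,0,0' | python3 nudge.py 40| sed -n '2,4p'
echo '0,0,0,0,0,0,0
0,0,0,0,0,0,0
0,0,0,0,0,0,0
0,0,0,0,0,0,0' | python3 nudge.py 40| sed -n '2,6p'
```

```text
ee_pos: [0.5463, -0.1664, 0.0065]
ee_rot: [0.003, 0.666, 0.746, 0.002]
ft_force: [0.0, -0.5, -0.9]
ee_pos: [0.546, -0.1662, 0.0068]
ee_rot: [0.003, 0.666, 0.746, 0.002]
ft_force: [-4.5, 1.4, 19.2]
opening: 0.0568
finger_force: 38.4
```

```bash
echo '0,0,0,-0.02,0,0,0
0,0,0,-0.04,0,0,0
0,0,0,-0.05,0,0,0
0,0,0,0,0,0,0' | python3 nudge.py 40| sed -n '2,6p'
python3 scan.py w18|egrep 'blue|orange'; python3 goal.py .612 -.293 0 96.5 0 0 .115
```

```text
ee_pos: [0.5465, -0.1665, 0.1194]
ee_rot: [0.005, 0.666, 0.746, 0.003]
ft_force: [-0.1, 0.2, -2.1]
opening: 0.0562
finger_force: 42.8
blue [278. 328.] [ 0.5274 -0.2258  0.023 ] 0.058 0.019 85.1
orange [361. 340.] [ 0.5815 -0.2321  0.017 ] 0.057 0.019 86.2
orange [636.  88.] [ 0.7087 -0.0618  0.017 ] 0.003 0.008 109.4
[ 0.612 -0.293  0.115] [-0. -0. -1.] (array([-0.1339,  0.0513,  0.0032]), array([0.0092, 0.0017, 0.0006]))
```

```bash
echo '0,-0.0446,0.0171,0,0,0,0
0,-0.0446,0.0171,0,0.005,0,0
0,-0.0446,0.0171,0,0.004,0,0
0,0,0,0,0,0,0
0,0,0,0,0,0,0' | python3 nudge.py | sed -n '2,3p'
python3 goal.py .612 -.293 0 96.5 0 0 .0115
```

```text
ee_pos: [0.6102, -0.2927, 0.1149]
ee_rot: [-0.001, 0.666, 0.746, -0.002]
[ 0.612  -0.293   0.0115] [-0. -0. -1.] (array([-0.0004,  0.0023,  0.1034]), array([-0.0046,  0.0008, -0.0003]))
```

```bash
echo '0,0,0.001,0.045,-0.003,0,0
0,0,0,0.038,0,0,0
0,0,0,0.01,0,0,0
0,0,0,0.004,0,0,0
0,0,0,0,0,0,0' | python3 nudge.py | sed -n '2,4p'
echo '0,0,0,0.002,0,0,0
0,0,0,0,0,0,0' | python3 nudge.py | sed -n '2,4p'
echo '0,0,0,0.002,0,0,0
0,0,0,0,0,0,0' | python3 nudge.py | sed -n '2,4p'
```

```text
ee_pos: [0.6122, -0.2931, 0.0197]
ee_rot: [0.001, 0.666, 0.746, -0.0]
ft_force: [-0.4, -0.3, -1.0]
ee_pos: [0.612, -0.293, 0.017]
ee_rot: [0.001, 0.666, 0.746, -0.0]
ft_force: [0.8, -0.4, -1.4]
ee_pos: [0.6117, -0.293, 0.0144]
ee_rot: [0.0, 0.666, 0.746, -0.001]
ft_force: [-0.4, 0.1, -0.4]
```

```bash
echo '0,0,0,0.002,0,0,0
0,0,0,0,0,0,0' | python3 nudge.py | sed -n '2,4p'
echo '0,0,0,0.0015,0,0,0
0,0,0,0,0,0,0' | python3 nudge.py | sed -n '2,4p'
echo '0.072,0,0,0,0,0,0
0.072,0,0,0,0,0,0
0.072,0,0,0,0,0,0
0.072,0,0,-0.06,0,0,0
0.072,0,0,-0.06,0,0,0' | python3 nudge.py | sed -n '2,5p'
echo '0.06,0,0,-0.06,0,0,0
0.06,0.06,-0.04,0,0,0,0
0.06,0,-0.05,0,0,0,0
0.06,0,-0.04,0,0,0,0
0.06,0,0,0,0,0,0' | python3 nudge.py | sed -n '2,3p'
echo '0.06,0,0,0,0,0,0' | python3 nudge.py | sed -n '2,5p'
python3 scan.py w19; python3 goal.py .4602 -.1655 0 96.5 0 0 .015
```

```text
ee_pos: [0.6116, -0.293, 0.0123]
ee_rot: [0.0, 0.666, 0.746, -0.001]
ft_force: [0.5, -0.3, -0.9]
ee_pos: [0.6118, -0.2931, 0.0112]
ee_rot: [0.001, 0.666, 0.746, -0.001]
ft_force: [-1.2, 0.7, 4.5]
ee_pos: [0.6112, -0.2929, 0.1321]
ee_rot: [-0.0, 0.666, 0.746, -0.001]
ft_force: [0.9, -0.1, 0.8]
opening: 0.0721
ee_pos: [0.4795, -0.2555, 0.1912]
ee_rot: [0.0, 0.667, 0.745, 0.0]
ee_pos: [0.4826, -0.255, 0.1912]
ee_rot: [0.001, 0.666, 0.746, -0.0]
ft_force: [0.7, -0.4, 0.1]
opening: 0.0602
yel [323.  88.] [ 0.4742 -0.1679  0.039 ] 0.024 0.009 76.9
yel [283.  74.] [ 0.4473 -0.1625  0.039 ] 0.024 0.008 77.1
white [477. 347.] [ 0.6214 -0.3498  0.029 ] 0.039 0.04 4.2
white [373. 297.] [ 0.531  -0.3161  0.029 ] 0.049 0.019 96.0
white [476. 276.] [ 0.6073 -0.2897  0.029 ] 0.056 0.058 104.4
white [283. 197.] [ 0.4539 -0.2447  0.029 ] 0.067 0.044 87.6
white [303.  81.] [ 0.4603 -0.1648  0.029 ] 0.029 0.018 75.9
white [386.  14.] [ 0.5093 -0.1182  0.029 ] 0.022 0.016 6.5
blue [490. 361.] [ 0.6382 -0.3654  0.023 ] 0.007 0.019 103.6
blue [459. 275.] [ 0.5958 -0.2926  0.023 ] 0.025 0.01 86.8
[ 0.4602 -0.1655  0.015 ] [-0. -0. -1.] (array([ 0.0919, -0.0123,  0.1759]), array([0.0001, 0.0018, 0.001 ]))
```

```bash
echo '0.06,0.046,-0.006,0,0,0,0
0.06,0.046,-0.006,0,0,0,0
0.06,0,0,0.055,0,0,0
0.06,0,0,0.055,0,0,0
0.06,0,0,0,0,0,0' | python3 nudge.py 30| sed -n '2,3p'
python3 goal.py .4605 -.1655 0 96.5 0 0 .012
```

```text
ee_pos: [0.458, -0.1652, 0.0786]
ee_rot: [-0.002, 0.666, 0.746, -0.003]
[ 0.4605 -0.1655  0.012 ] [-0. -0. -1.] (array([-0.0005,  0.0029,  0.0666]), array([-0.0064,  0.0015,  0.0001]))
```

```bash
echo '0.06,0,0,0.04,0,0,0
0.06,0,0,0.02,0,0,0
0.06,0,0,0.005,0,0,0
0.06,0,0,0,0,0,0
0.06,0,0,0,0,0,0' | python3 nudge.py 30| sed -n '2,4p'
python3 goal.py .4605 -.1655 0 96.5 0 0 .012
```

```text
ee_pos: [0.4605, -0.1657, 0.017]
ee_rot: [0.001, 0.666, 0.746, -0.0]
ft_force: [-0.4, -0.2, 0.3]
[ 0.4605 -0.1655  0.012 ] [-0. -0. -1.] (array([0.0002, 0.0001, 0.005 ]), array([0.0014, 0.0019, 0.0002]))
```

```bash
echo '0.06,0,0,0.003,0,0,0
0,0,0,0,0,0,0
0,0,0,0,0,0,0
0,0,0,0,0,0,0
0,0,0,0,0,0,0' | python3 nudge.py 30| sed -n '2,6p'
echo '0,0,0,-0.02,0,0,0
0,0,0,-0.05,0,0,0
0,0,0,-0.04,0,0,0
0,0,0,0,0,0,0' | python3 nudge.py | sed -n '2,6p'; python3 goal.py .605 -.232 0 96.5 0 0 .12
```

```text
ee_pos: [0.4596, -0.1654, 0.0131]
ee_rot: [0.0, 0.666, 0.746, -0.0]
ft_force: [-2.0, 1.5, 6.3]
opening: 0.036
finger_force: 29.2
ee_pos: [0.4609, -0.1654, 0.125]
ee_rot: [0.002, 0.666, 0.746, 0.001]
ft_force: [-0.1, -0.2, -0.7]
opening: 0.0361
finger_force: 30.2
[ 0.605 -0.232  0.12 ] [-0. -0. -1.] (array([-0.0825,  0.1356,  0.0056]), array([0.0034, 0.0016, 0.0006]))
```

```bash
echo '0,-0.0275,0.045,0,0,0,0
0,-0.0275,0.045,0,0,0,0
0,-0.0275,0.045,0,0,0,0
0,0,0,0,0,0,0
0,0,0,0,0,0,0' | python3 nudge.py | sed -n '2,3p'
python3 goal.py .605 -.232 0 96.5 0 0 .0175
```

```text
ee_pos: [0.6019, -0.2321, 0.1218]
ee_rot: [-0.0, 0.666, 0.746, -0.001]
[ 0.605  -0.232   0.0175] [-0. -0. -1.] (array([-1.000e-04,  3.300e-03,  1.043e-01]), array([-0.0022,  0.001 , -0.0007]))
```

```bash
echo '0,0,0,0.05,0,0,0
0,0,0,0.045,0,0,0
0,0,0,0.006,0,0,0
0,0,0,0,0,0,0' | python3 nudge.py | sed -n '2,4p'
```

```text
ee_pos: [0.6029, -0.2322, 0.0229]
ee_rot: [0.001, 0.666, 0.746, -0.001]
ft_force: [-0.4, -0.6, -0.2]
```

```bash
echo '0,0,0,0.002,0,0,0
0,0,0,0.001,0,0,0
0,0,0,0,0,0,0' | python3 nudge.py | sed -n '2,4p'
echo '0,0,0,0.0015,0,0,0
0,0,0,0,0,0,0' | python3 nudge.py | sed -n '2,4p'
```

```text
ee_pos: [0.6034, -0.232, 0.0195]
ee_rot: [0.001, 0.666, 0.746, -0.0]
ft_force: [0.0, -0.0, -1.4]
ee_pos: [0.603, -0.2321, 0.0173]
ee_rot: [0.0, 0.666, 0.746, -0.001]
ft_force: [0.1, 0.3, -0.2]
```

```bash
echo '0,0,0,0.0008,0,0,0
0,0,0,0,0,0,0' | python3 nudge.py | sed -n '2,4p'
echo '0.06,0,0,0,0,0,0
0.06,0,0,0,0,0,0
0.06,0,0,0,0,0,0
0.06,0,0,-0.06,0,0,0
0.06,0,0,-0.06,0,0,0' | python3 nudge.py | sed -n '2,5p'
echo '0.08,0,0,-0.06,0,0,0
0.08,0,0,-0.04,0,0,0
0.08,-0.03,-0.04,0,0,0,0
0.08,0,-0.02,0,0,0,0
0.08,0,0,0,0,0,0' | python3 nudge.py | sed -n '2,3p'
echo '0.08,0,0,0,0,0,0' | python3 nudge.py | sed -n '2,5p'
python3 scan.py w20
python3 - <<'E'
from m import *
c=cam("wrist");im=cv2.imread("pics/w20.png");a=np.radians(103.2)
for dx in(0,): 
    print("handle top",[proj(c,(.4375+x*np.cos(a)-y*np.sin(a),-.3745+x*np.sin(a)+y*np.cos(a),.139)).round().tolist() for x,y in((-.017,-.013),(-.017,.013),(.017,.013),(.017,-.013))])
s=cv2.imread("pics/s4.png");cs,i=shot("side","s20");g=i.max(2)
p=proj(cs,(.4375,-.3745,.139));q0=proj(cs,(.4375,-.3745,.05));d=cv2.absdiff(i,cv2.imread("pics/side0.png")).max(2)
x0,y0,x1,y1=335,180,400,270;print(p,q0,"side diff at reader vs start:",int((d[y0:y1,x0:x1]>40).sum()),"of",(y1-y0)*(x1-x0))
print(env.read_state()["time"])
E
```

```text
ee_pos: [0.6031, -0.2322, 0.0171]
ee_rot: [0.0, 0.666, 0.746, -0.0]
ft_force: [-3.5, 2.2, 10.5]
ee_pos: [0.6026, -0.232, 0.1377]
ee_rot: [-0.0, 0.666, 0.746, -0.001]
ft_force: [1.9, 1.2, -0.0]
opening: 0.0602
ee_pos: [0.5457, -0.269, 0.237]
ee_rot: [0.0, 0.667, 0.745, -0.0]
ee_pos: [0.5476, -0.2678, 0.2366]
ee_rot: [0.0, 0.665, 0.746, -0.0]
ft_force: [0.5, 0.3, -1.5]
opening: 0.08
yel [378. 161.] [ 0.5883 -0.2279  0.039 ] 0.03 0.013 79.1
white [386. 313.] [ 0.6188 -0.3628  0.029 ] 0.065 0.044 96.0
white [294. 253.] [ 0.53   -0.3154  0.029 ] 0.017 0.048 95.9
white [388. 236.] [ 0.6089 -0.2908  0.029 ] 0.056 0.057 100.7
white [212. 160.] [ 0.4564 -0.2433  0.029 ] 0.064 0.044 88.1
blue [402. 310.] [ 0.6344 -0.3609  0.023 ] 0.006 0.013 100.1
blue [372. 235.] [ 0.596 -0.293  0.023] 0.023 0.01 87.6
handle top [[161.0, 397.0], [123.0, 401.0], [109.0, 357.0], [149.0, 353.0]]
[372.80612767 199.97131831] [370.95064953 242.47934266] side diff at reader vs start: 31 of 5850
52.55
```

```bash
python3 -c "
from h import *
print(env.finish_job())"
```

```text
the job is handed in; nothing more can be done
None
```

I handed the job in at about 53 s: I held the reader over the tray, carton, tin and small jar labels for about two seconds or more each (no tall jar was there). The reader is back in its dock, the dimmer is at its right-hand end and all three parts stand in the tray, by my own camera checks; the hand-in returned no verdict.

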